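Set up the lit menu board on the bake-sale table

TASK

Set up the menu board: take the blank slate board out of the sloped wooden holder and lean it against the front of the bread crate, upright way up, centred and square to the crate, with its foot on the table up against the crate side of the wooden batten and its upper part resting on the crate's top edge. Then, with the board let go, roll the edge of the sign lamp's thumbwheel until its wide white index rib points straight up. Leave the water bottles and the cup standing where they are.

Things in the scene. Friction and masses are not known exactly. Their poses are not given: they have to be found in the camera images.
- board_center (a point): Centre of the blank slate menu board in a pale wooden frame, 190 mm tall, 130 wide, 12 thick, 0.2-0.4 kg. Top bar of the frame: 40 mm tall, 12 thick; pinch it across the thickness. x = out of its face (away from the robot), y = width, z = up the board from foot to top edge. Starts in the holder, face up, z reclined 35 degrees from vertical, top towards the robot.
- board_foot (a point): Middle of the board's lower edge (mid-thickness), 95 mm below board_center along the board's z. Same axes.
- holder: Fixed sloped wooden holder, 140 mm wide. Origin on the table under the board's lower back corner; x away from its back rest, y width, z up. The back rest leans 35 degrees towards -x and backs the lowest 100 mm of the board; the upper 90 mm are free on both sides. The foot pocket is 30 mm above the table, behind a lip 14 mm high: draw the board out up along the slope, 30 mm or more.
- crate_edge (a point): Middle of the top edge of the front (+x) face of the fixed open wooden bread crate, 105 mm above the table. Crate 200 mm wide (y), 150 deep (behind the face, to -x), 105 high; the buns inside stay below the rim. x = out of the front face towards the batten, y along the edge, z up.
- batten: Fixed wooden batten (foot stop) on the table in front of the crate, parallel to it: 200 mm long (y), 22 wide, 18 high. Origin on the table at the middle of the side facing the crate; x = away from the crate. Free gap from the crate's front (crate_edge) to this origin along x: 52 to 68 mm, so the board leans 20 to 29 degrees from vertical.
- lamp: Fixed grey sign lamp beside the crate (its -y side). Origin on the table under the thumbwheel; x along the base, away from the robot; z up. Base 150 x 75 mm, 16 high, from x = -30 to 120 mm. A steel neck rises at x = 100 mm; the shade hangs 80 to 165 mm above the table at x = 70 to 155, y = -20 to 85 mm.
- wheel_axle (a point): Centre of the lamp's black knurled thumbwheel, 56 mm above the table; axle along the lamp's y. 68 mm diameter over its 20 ribs, 18 mm wide, top 90 mm above the table. Two cheeks, 30 mm along x and 12 mm thick, at y = +-20 mm, end 74 mm above the table; the rim above is free.
- wheel (a joint): Thumbwheel angle, rad: 0 = wide white index rib straight up; negative = rib leaning to the lamp's -x (robot side). Starts between -1.3 and -0.8. Grows when the wheel's top is rolled to the lamp's +x (away from the robot). Stops at -1.7 and 1.5; friction of 0.03 N m holds it where it is left.
- water_a: Loose upright water bottle, 60 mm diameter, 160 mm high, beside the crate; origin under its base.
- water_b: Second water bottle, same, origin under its base.
- paper_cup: Loose empty cup, 76 mm at the rim, 100 mm high, beside the holder; origin under its base.
Mind the look-alikes: they are no part of the job. Leave any purple look-alike of the lamp alone.

How it is judged (in metres and radians):
On the way, in this order (a step that is already met when the one before it is completed fails the run):
1. the board is drawn up out of the holder (distance between board_foot and holder above 0.07 m), for 0.1 s.
2. the board leans on the crate's edge with its foot against the batten, let go (angle between board_center's own z axis and vertical between 0.22 and 0.7 rad and height (world z) of board_foot below 0.013 m and x of board_foot in the frame of batten between -0.02 and 0 m and y of board_foot in the frame of batten between -0.03 and 0.03 m and angle between the y axis of board_center and the y axis of crate_edge, either way round below 0.15 rad and contact force between board and crate above 0.03 N and linear speed of board below 0.03 m/s and contact force between the fingers and board below 0.05 N), for 0.2 s.
3. the thumbwheel's index rib points straight up (value of joint wheel between -0.2 and 0.2 rad), for 0.1 s.
At the end, for the whole second after the job is handed in: Board at rest, touching the crate, right way up, 13 to 40 deg from vertical, square within 8 deg; mid lower edge under 13 mm high, on the crate side within 20 mm of the batten and 30 mm of its middle; index rib within 0.2 rad of straight up (all of step 3 and angle between board_center's own z axis and vertical between 0.22 and 0.7 rad and height (world z) of board_foot below 0.013 m and x of board_foot in the frame of batten between -0.02 and 0 m and y of board_foot in the frame of batten between -0.03 and 0.03 m and angle between the y axis of board_center and the y axis of crate_edge, either way round below 0.15 rad and contact force between board and crate above 0.03 N and linear speed of board below 0.03 m/s).
It fails at once if a bottle or the cup is knocked or shifted more than 40 mm (distance of any of water_a, water_b, paper_cup from where it was at the start of the episode above 0.04 m or angle between any of water_a, water_b, paper_cup's own z axis and vertical above 0.5 rad).
It also fails if it takes over 61 s, if anything falls off the work surface, if the arm or the gripper's body presses on something with over 40 N, if the wrist force passes 120 N, or if a joint passes its speed limit or range.

ROBOT

A 6-joint arm with a two-finger parallel gripper is mounted at the origin on the work surface. World frame = base frame: x ahead of the robot, y to its left, z up, the work surface at z = 0. Lengths are in mm, angles in rad, forces in N, time in s.
With the tool pointing down it reaches from about 400 to 925 mm from the base axis. Payload 12.5 kg.
Tool frame: the origin (TCP) lies at the centre of the arm's flange, where the gripper is bolted on; the fingertips stand 190 mm ahead of it and the grasp point (between the pads) lies env.grip_point_offset ahead of it (env.grip_point_offset is the distance from the TCP to the grasp point, in mm); z points along the fingers, x is the direction in which the jaws open and shut, and the axes are right-handed (so a half turn about z gives the same grasp; the last joint's range is limited). The gripper opens to 95 mm and grips with 3 to 60 N. Pads are 20 mm wide; open, the fingers measure 119 mm over their backs; the gripper's body (75 mm by 180 mm) begins 59 mm behind the grasp point.
Start: joints at [1.015, 0.491, 1.559, -0, 1.092, -0.106], TCP at [271.718, 562.845, 404.761] pointing down, gripper open.
Joint ranges: [-3.1, 3.1], [-0.84, 2.19], [0.05, 2.79], [-1.13, 4.28], [0.06, 2.93], [-2.69, 2.69]. Speed limits (rad/s): [2.22, 2.22, 2.79, 3.14, 3.14, 3.14].

INTERFACE

Orientations are given as [roll, pitch, yaw] about the fixed x, y, z axes, in that order (R = Rz(yaw) Ry(pitch) Rx(roll)).
In Python, from cell import state, read_camera, camera_model, job_done, env gives the robot as it stands.
- The arm moves only by the tool arm_command, never from a script. Its argument "steps" is a list of rows, each a list of 6 numbers: the shift along the tool's x, y, z in cm, then the turn, a rotation vector about the tool's x, y, z in degrees. In form: [[dx, dy, dz, rx, ry, rz], ...]. A call has 1 to 12 rows; each row is the pose to reach, as a shift and turn from the pose commanded when the call began, along the tool's axes at that moment; what a row does not reach only later rows make up. A row lasts 1/12 s, in which the tool goes at most 41.7 mm and 7.16 degrees, less where a joint would pass 70% of its speed; a pose out of reach is approached as far as the arm can. A call with a gripper value outside its range is refused whole. "jaw" is the finger opening in cm, from 0 to 9.51, set as the call begins (left out, the last holds). The fingers move at their own pace and stop on an object; the grip force is fixed at half the most. Time passes only in rows, so rows that repeat a pose let the fingers close. It gives the time, the measured TCP pose, the force and the opening at its end, in the units of the state.
- state(): the state, without advancing time (a new reading comes with each control period).
- read_camera(name): name is "side" or "top" or "wrist"; returns the picture (420x560x3 uint8, red, green, blue); there is no depth.
- camera_model(name): a dict with "K" (3x3 intrinsics, pixels), "xyz" and "rotation" of the camera in the world. Camera axes: x right, y up, looking along -z (the intrinsics and any distortion apply to the point x, -y, -z); pixel columns grow to the right and rows downward; lengths in mm; the calibration is good to about 2 mm. A picture is of the moment at which its call begins: read the wrist's pose just before it. camera_model takes no time and is no camera call; for the wrist camera it gives the pose at the moment of the call.
- job_done(): hands the job in, once; it reports no verdict.
The state is a dict: "t": time; "joints": joint angles; "qvel": joint speeds; "tau": joint torques, N m; "eef_pos": TCP position; "tcp_rot": TCP orientation; "ft_force": force on the tool from outside, world axes, zero at the start; "moment": the same for the moment, N m; "opening": opening from 0.0 (shut) to 1.0 (fully open).
Only numpy, scipy, OpenCV 4.12 (cv2) and the standard library are available. Lean on these libraries where they do the work, as an engineer would, in place of code of your own. Each camera call takes 0.05 s, during which the arm holds its last target. There are 200 camera calls.

## Working session

There is one attempt and no reset: what is moved stays moved. The work goes in short steps, Python scripts to look and compute and a tool call to move; the robot and the scene stay as the last step left them, time stands still between calls to the robot, and variables do not carry over. Pictures are saved under pics/ and viewed, about 8 in all and at most 12, crops included, and the job is handed in when it is done.

Besides the shell and the picture viewer there is one more tool, called after "Emit:" as name(argument=value, ...), one argument or row to a line, values as JSON. arm_command: Moves the arm, as the interface text tells. Its arguments: {"type":"object","properties":{"steps":{"type":"array"},"jaw":{"type":"number"}},"required":["steps"]}

```bash
ls; mkdir -p pics; python3 - <<'E'
from cell import *
import cv2,numpy as np
print(env.grip_point_offset,state())
for n in ("side","top","wrist"):
    m=camera_model(n);print(n,m)
    im=read_camera(n);cv2.imwrite(f"pics/{n}0.png",im[:,:,::-1])
E
```

```text
pics
171.3 {'t': 0.0, 'joints': array([ 1.01542143e+00,  4.91566010e-01,  1.55946341e+00, -6.93851690e-06,
        1.09170837e+00, -1.05601586e-01]), 'qvel': array([-0.00126128, -0.00030625,  0.00035511,  0.0016166 , -0.00143093,
       -0.00034269]), 'tau': array([-4.36521632e-04, -6.12649441e+01, -2.58176601e+01,  6.92654005e-02,
        4.82831988e-02, -1.28400184e-04]), 'eef_pos': array([271.68729306, 562.81890969, 404.15281371]), 'tcp_rot': array([-3.14147807e+00,  1.13940856e-03,  1.12102629e+00]), 'ft_force': array([ 0.05370178, -0.24415279,  0.31902726]), 'moment': array([-0.03460191, -0.01465864,  0.00031305]), 'opening': 0.9994594723121821}
side {'K': array([[515.11332399,   0.        , 275.70453004],
       [  0.        , 515.11332399, 208.48462665],
       [  0.        ,   0.        ,   1.        ]]), 'xyz': array([-171.54479356, -684.36480281, 1031.31424703]), 'rotation': array([ 0.79616552, -0.00367985, -0.79384245])}
top {'K': array([[505.2712548 ,   0.        , 284.22775789],
       [  0.        , 505.2712548 , 209.66488604],
       [  0.        ,   0.        ,   1.        ]]), 'xyz': array([ 267.49552345,  -29.45183122, 1279.25821177]), 'rotation': array([ 0.21316384,  0.00296836, -1.54365446])}
wrist {'K': array([[322.5210047 ,   0.        , 281.18929542],
       [  0.        , 322.5210047 , 209.15692375],
       [  0.        ,   0.        ,   1.        ]]), 'xyz': array([210.87468715, 593.37755745, 382.48930127]), 'rotation': array([-2.41590354e-01,  1.65912762e-05,  1.12047381e+00])}
```

View pics/side0.png

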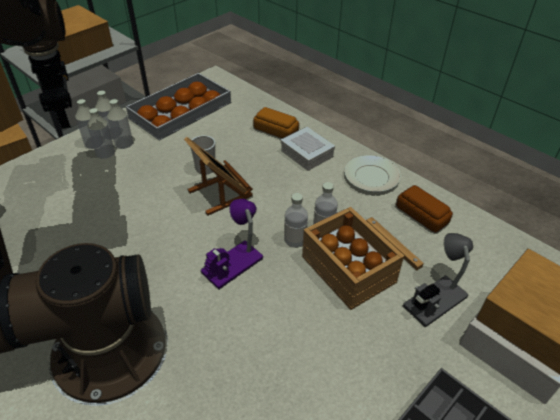

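View pics/top0.png

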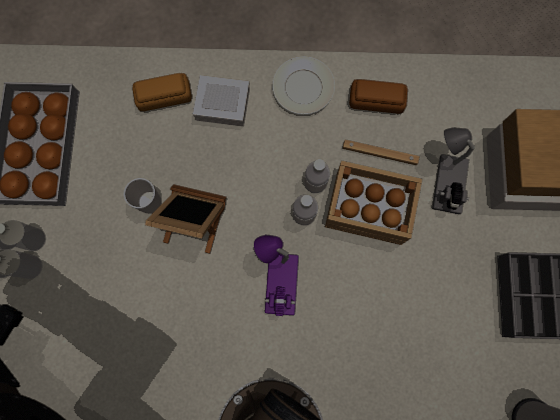

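```bash
cat > h.py <<'E'
from cell import *
import cv2,numpy as np
from scipy.spatial.transform import Rotation as Ro
def ray(m,u,v):
    d=np.linalg.inv(m["K"])@[u,v,1.]
    return Ro.from_euler('xyz',m["rotation"]).apply([d[0],-d[1],-d[2]])
def onz(n,u,v,z,m=None):
    m=m or camera_model(n);d=ray(m,u,v);c=m["xyz"];return c+d*(z-c[2])/d[2]
def proj(m,p):
    q=Ro.from_euler('xyz',m["rotation"]).inv().apply(np.asarray(p,float)-m["xyz"])
    w=m["K"]@[q[0],-q[1],-q[2]];return w[:2]/w[2]
def tri(m1,p1,m2,p2):
    d1,d2=ray(m1,*p1),ray(m2,*p2)
    A=np.stack([d1,-d2],1);s=np.linalg.lstsq(A,m2["xyz"]-m1["xyz"],rcond=None)[0]
    a=m1["xyz"]+d1*s[0];b=m2["xyz"]+d2*s[1];return (a+b)/2,np.linalg.norm(a-b)
def crop(im,x,y,w,h,s,step=10):
    c=cv2.resize(im[y:y+h,x:x+w],None,fx=s,fy=s,interpolation=cv2.INTER_CUBIC)
    for k in range(0,w,step):
        cv2.putText(c,str(x+k),(k*s,8),0,.3,(0,255,255),1);cv2.line(c,(k*s,9),(k*s,13),(0,255,255),1)
    for k in range(step,h,step):
        cv2.putText(c,str(y+k),(0,k*s+4),0,.3,(0,255,255),1)
    return c
E
python3 - <<'E'
from h import *
t=cv2.imread("pics/top0.png");s=cv2.imread("pics/side0.png")
a=crop(t,325,115,150,130,5);cv2.imwrite("pics/c1.png",a[:600])
b=np.zeros((600,800,3),np.uint8)
x=crop(t,115,170,120,85,4);b[:340,:480]=x
y=crop(s,180,130,80,85,4);b[:340,480:800]=y
z=crop(t,285,150,50,60,4);b[345:585,:200]=z
z=crop(s,400,225,80,60,4);b[345:585,200:520]=z
z=crop(s,360,210,70,60,4);b[345:585,520:800]=z
cv2.imwrite("pics/c2.png",b)
E
```

```text
(no output)
```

View pics/c1.png

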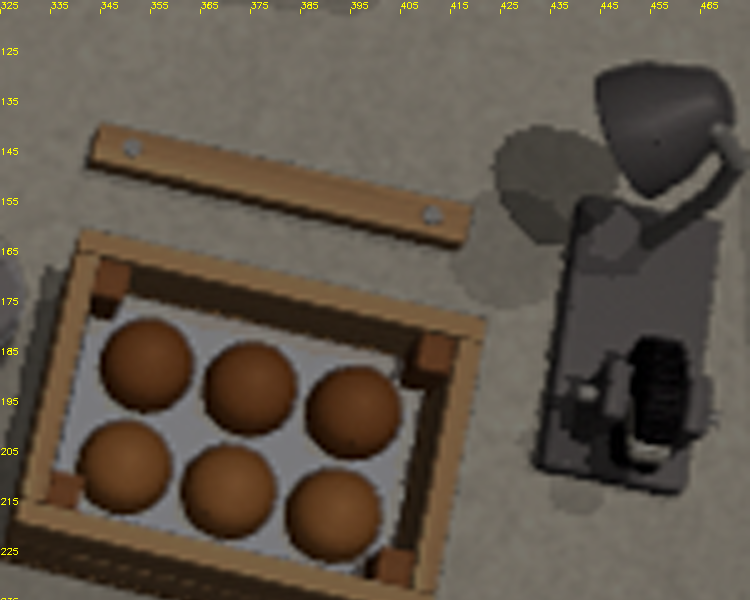

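View pics/c2.png

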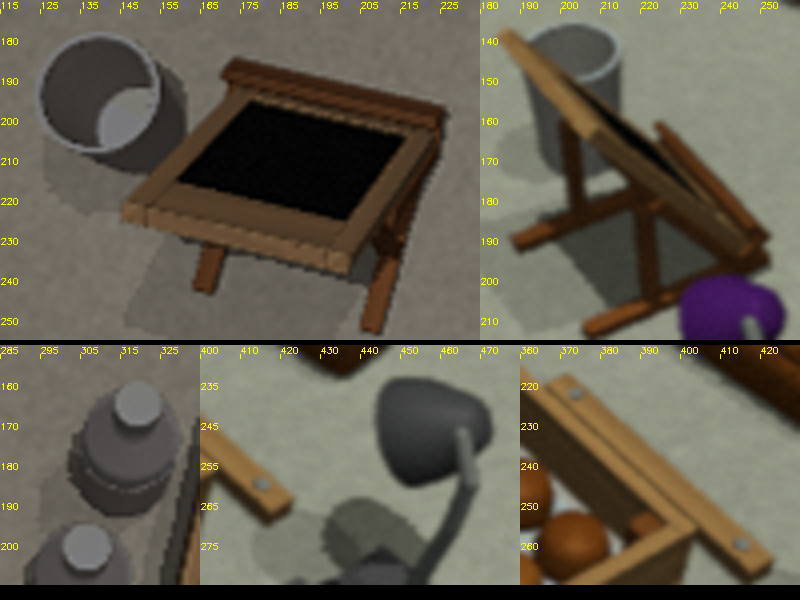

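```bash
python3 - <<'E'
from h import *
np.set_printoptions(precision=1,suppress=True)
T=camera_model("top");S=camera_model("side")
c1=lambda X,Y:(325+X/5-.4,115+Y/5-.4); c2=lambda X,Y:(115+X/4-.4,170+Y/4-.4); 
sd=lambda X,Y:(180+(X-480)/4-.4,130+Y/4-.4)
def P(n,L,f,z):
    o=[onz("top",*f(*q),z,T) for q in L]
    for i in range(1,len(o)):
        d=o[i]-o[0];print(n,o[0][:2],o[i][:2],'mid',((o[0]+o[i])/2)[:2],'len %.1f yaw(x) %.2f'%(np.hypot(*d[:2]),np.degrees(np.arctan2(d[1],d[0]))+90))
P('crate',[(80,231),(485,320)],c1,105)
P('crateback',[(18,518),(432,600)],c1,105)
P('batfar',[(99,124),(472,205)],c1,18)
P('batnear',[(92,157),(463,234)],c1,18)
P('batbot',[(88,168),(462,245)],c1,0)
P('screws',[(132,148),(433,215)],c1,18)
P('boardtopface',[(122,208),(352,252)],c2,192.5)
P('boardtopback',[(125,225),(350,272)],c2,185.6)
P('base L',[(540,470),(580,200)],c1,16)
P('base R',[(683,493),(720,220)],c1,16)
P('base front',[(540,470),(683,493)],c1,16)
P('wheel topc',[(660,342),(645,460)],c1,80)
P('cup/rim',[(39,95),(160,95)],c2,100)
P('caps',[(137,405-345),(86,548-345)],lambda X,Y:(285+X/4,150+Y/4),160)
# tri board top left/right face corners
# side: board top-left corner visible (505,32)->face; right corner (598,127)
for n,a,b in (('R',(352,252),(598,125)),('L',(122,208),(506,30))):
    print(n,tri(T,c2(*a),S,sd(*b)))
E
```

```text
crate [ 646.4 -152.6] [ 606.7 -347.7] mid [ 626.6 -250.1] len 199.1 yaw(x) -11.50
crateback [ 503.6 -123.7] [ 469.4 -318.6] mid [ 486.5 -221.2] len 197.9 yaw(x) -9.94
batfar [ 733.7 -171.5] [ 694.1 -366.3] mid [ 713.9 -268.9] len 198.8 yaw(x) -11.48
batnear [ 715.3 -167.9] [ 678.1 -361.2] mid [ 696.7 -264.5] len 196.9 yaw(x) -10.89
batbot [ 715.5 -167.7] [ 677.9 -365.2] mid [ 696.7 -266.5] len 201.0 yaw(x) -10.78
screws [ 720.8 -188.9] [ 688.1 -345.8] mid [ 704.4 -267.3] len 160.4 yaw(x) -11.78
boardtopface [467.7 284.2] [446.7 156.7] mid [457.2 220.4] len 129.2 yaw(x) -9.37
boardtopback [459.5 283.7] [436.7 158.3] mid [448.1 221. ] len 127.5 yaw(x) -10.31
base L [ 553.6 -397.5] [ 699.  -423.4] mid [ 626.3 -410.4] len 147.7 yaw(x) 79.88
base R [ 543.5 -469.9] [ 689.9 -496.1] mid [ 616.7 -483. ] len 148.8 yaw(x) 79.88
base front [ 553.6 -397.5] [ 543.5 -469.9] mid [ 548.5 -433.7] len 73.2 yaw(x) -7.93
wheel topc [ 605.  -439.9] [ 545.4 -429.9] mid [ 575.2 -434.9] len 60.4 yaw(x) 260.53
cup/rim [552.5 366.8] [554.5 293.9] mid [553.5 330.4] len 72.9 yaw(x) 1.51
caps [617.3 -97.6] [531.7 -69.6] mid [574.5 -83.6] len 90.0 yaw(x) 251.93
R (array([445.8, 156.9, 193.8]), np.float64(1.5676463956497553))
L (array([469.1, 284.3, 189.9]), np.float64(2.2487416259860913))
```

```bash
cat >> h.py <<'E'
np.set_printoptions(precision=2,suppress=True)
def Rb(yaw,lean):  # board-aligned: tool x=face normal, tool z=down the board (degrees)
    B=(Ro.from_euler('z',yaw,degrees=True)*Ro.from_euler('y',-lean,degrees=True)).as_matrix()
    return Ro.from_matrix(np.stack([B[:,0],-B[:,1],-B[:,2]],1))
def delta(g,R,s=None):  # grasp point target -> row
    s=s or state(); R0=Ro.from_euler('xyz',s["tcp_rot"])
    p=np.asarray(g)-R.as_matrix()[:,2]*env.grip_point_offset
    d=R0.inv().apply(p-s["eef_pos"])/10; r=(R0.inv()*R).as_rotvec(degrees=True)
    print("row",np.r_[d,r],"dist",np.linalg.norm(d)*10,"ang",np.linalg.norm(r),"TCP",p)
def gp(s=None):
    s=s or state();R=Ro.from_euler('xyz',s["tcp_rot"]);return s["eef_pos"]+R.as_matrix()[:,2]*env.grip_point_offset,R
E
python3 - <<'E'
from h import *
R=Rb(-10,35);zb=-R.as_matrix()[:,2];delta(np.array([452.7,220.7,189])+60*zb,R)
E
```

```text
row [-26.54  18.41   2.6  -22.6   29.95  71.78] dist 324.06249297049646 ang 80.99779144329179 TCP [322.05 243.74 378.47]
```

Emit:
arm_command(
  steps=[
    [-26.5,18.4,2.6,-22.6,30,71.8],
    [-26.5,18.4,2.6,-22.6,30,71.8],
    [-26.5,18.4,2.6,-22.6,30,71.8],
    [-26.5,18.4,2.6,-22.6,30,71.8],
    [-26.5,18.4,2.6,-22.6,30,71.8],
    [-26.5,18.4,2.6,-22.6,30,71.8],
    [-26.5,18.4,2.6,-22.6,30,71.8],
    [-26.5,18.4,2.6,-22.6,30,71.8],
    [-26.5,18.4,2.6,-22.6,30,71.8],
    [-26.5,18.4,2.6,-22.6,30,71.8],
    [-26.5,18.4,2.6,-22.6,30,71.8],
    [-26.5,18.4,2.6,-22.6,30,71.8],
  ],
)

```text
t: 1.15
eef_pos: [322.2, 243.8, 378.8]
tcp_rot: [3.127, -0.594, -0.129]
ft_force: [0.1, -0.8, 0.2]
opening: 1.0
```

```bash
python3 - <<'E'
from h import *
s=state();print(s["t"],s["joints"])
R=Rb(-10,35);zb=-R.as_matrix()[:,2];c=np.array([452.7,220.7,189]);delta(c+60*zb,R)
m=camera_model("wrist");im=read_camera("wrist")[:,:,::-1].copy();cv2.imwrite("pics/w1.png",im)
B=R.as_matrix()
for y in (-65,65):
  for x in (-6,6):
    print(y,x,proj(m,c+B[:,0]*x-B[:,1]*y))
E
```

```text
1.15 [ 0.56  0.2   2.18 -0.94  0.47  1.48]
row [-0.03  0.01  0.01 -0.67  0.95  2.16] dist 0.3584270865538298 ang 2.449262857850427 TCP [322.05 243.74 378.47]
-65 -6 [276.66 320.89]
-65 6 [293.03 321.57]
65 -6 [283.49 139.4 ]
65 6 [302.21 140.11]
```

View pics/w1.png

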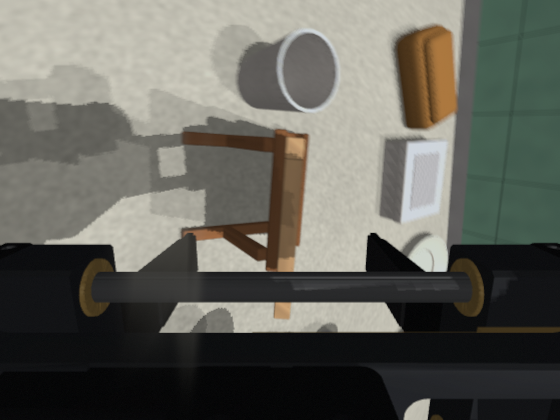

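Emit:
arm_command(
  steps=[
    [0,-0.1,3.8,-0.7,0.9,2.2],
    [0,-0.2,6,-0.7,0.9,2.2],
    [0,-0.2,7.7,-0.7,0.9,2.2],
    [0,-0.2,7.7,-0.7,0.9,2.2],
  ],
)

```text
t: 1.53
eef_pos: [372.9, 243.5, 328.6]
tcp_rot: [3.132, -0.584, -0.167]
ft_force: [-0.9, -1.1, -1.1]
opening: 0.998
```

```bash
python3 - <<'E'
from h import *
s=state();print(s["t"],s["joints"],s["ft_force"])
R=Rb(-10,35);zb=-R.as_matrix()[:,2];delta(np.array([453,223,189])-17*zb,R)
E
```

```text
1.5333 [ 0.49  0.34  2.15 -1.13  0.39  1.68] [-0.9  -1.09 -1.1 ]
row [-1.23  0.62  0.77  0.31  1.57  0.38] dist 15.797353247288903 ang 1.6403766913676259 TCP [365.84 238.37 315.4 ]
```

```bash
python3 - <<'E'
from h import *
R=Rb(-10,35);zb=-R.as_matrix()[:,2]
delta(np.array([453,223,189])-10*zb,R*Ro.from_euler('x',15,degrees=True))
delta(np.array([453,223,189])-16*zb,R*Ro.from_euler('x',15,degrees=True))
E
```

```text
row [-1.27  5.05  0.68 15.31  1.61  0.17] dist 52.51568587822318 ang 15.396093135702213 TCP [357.49 194.82 316.35]
row [-1.25  5.05  1.28 15.31  1.61  0.17] dist 53.55111850901473 ang 15.396093135702213 TCP [360.88 194.22 311.43]
```

Emit:
arm_command(
  steps=[
    [-0.6,2.5,0,7,0.8,0.1],
    [-1.2,5,0.7,15.3,1.6,0.2],
    [-1.2,5,0.7,15.3,1.6,0.2],
    [-1.2,5,1.3,15.3,1.6,0.2],
    [-1.2,5,1.3,15.3,1.6,0.2],
    [-1.2,5,1.3,15.3,1.6,0.2],
  ],
)

```text
t: 2.03
eef_pos: [370.3, 203.5, 342.9]
tcp_rot: [-2.899, -0.582, -0.166]
ft_force: [-0.8, -0.3, -0.5]
opening: 1.002
```

```bash
python3 - <<'E'
from h import *
s=state();print(s["t"],s["joints"],s["ft_force"])
R=Rb(-10,35);zb=-R.as_matrix()[:,2]
delta(np.array([453,223,189])-16*zb,R*Ro.from_euler('x',15,degrees=True))
cv2.imwrite("pics/w2.png",read_camera("wrist")[:,:,::-1])
E
```

```text
2.0333 [ 0.36  0.27  2.22 -1.13  0.06  1.56] [-0.8  -0.34 -0.51]
row [-2.38  1.57  1.88  0.8   1.69 -0.01] dist 34.14061471263167 ang 1.8729135116794742 TCP [360.88 194.22 311.43]
```

View pics/w2.png

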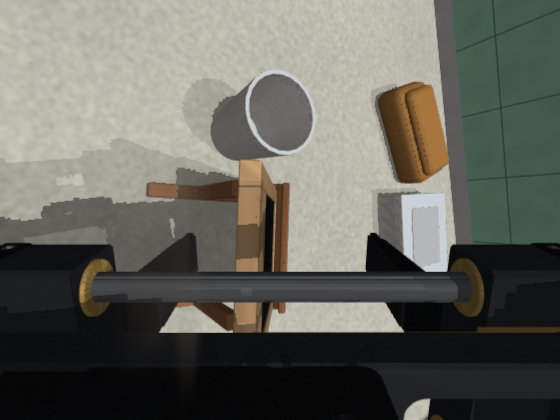

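```bash
cat > k.py <<'E'
from h import *
from scipy.optimize import least_squares
D=[([1.01542143,.49156601,1.55946341,0,1.09170837,-.105601586],[271.687,562.819,404.153],[-3.14147807,.00113940856,1.12102629]),
([.56,.2,2.18,-.94,.47,1.48],[322.2,243.8,378.8],[3.127,-.594,-.129]),
([.49,.34,2.15,-1.13,.39,1.68],[372.9,243.5,328.6],[3.132,-.584,-.167]),
([.36,.27,2.22,-1.13,.06,1.56],[370.3,203.5,342.9],[-2.899,-.582,-.166])]
E=lambda s,a:Ro.from_euler(s,a)
def rot(q,s4=1):return E('z',q[0])*E('y',q[1]+q[2])*E('z',s4*q[3])*E('y',q[4])*E('z',q[5]+np.pi)
def fk(q,P):
    h,a,L2,e,L3,d6=P;f=q[1]+q[2]
    w=np.array([a+L2*np.sin(q[1])+L3*np.sin(f)+e*np.cos(f),0,h+L2*np.cos(q[1])+L3*np.cos(f)-e*np.sin(f)])
    R=rot(q);return E('z',q[0]).apply(w)+d6*R.as_matrix()[:,2],R
P=least_squares(lambda P:np.r_[np.concatenate([fk(np.array(q),P)[0]-p for q,p,_ in D])/4,(P-[450,150,600,0,640,100])/100],[450,150,600,0,640,100]).x
lo=np.array([-3.1,-.84,.05,-1.13,.06,-2.69]);hi=np.array([3.1,2.19,2.79,4.28,2.93,2.69])
def ik(g,R,q0):
    p=np.asarray(g)-R.as_matrix()[:,2]*env.grip_point_offset
    def f(q):
        x,Q=fk(q,P);return np.r_[(x-p)/100,(Q.inv()*R).as_rotvec()]
    r=least_squares(f,np.clip(q0,lo+.01,hi-.01),bounds=(lo,hi));return r.x,np.linalg.norm(r.fun)
E
python3 - <<'E'
from k import *
print(P)
for q,p,r in D:
    q=np.array(q);x,R=fk(q,P);T=E('xyz',r)
    print(x-p,(R.inv()*T).magnitude(),(rot(q,-1).inv()*T).magnitude())
R0=Rb(-10,35);zb=-R0.as_matrix()[:,2];g=np.array([453,223,189])-16*zb
C=Rb(-11.3,28);zc=-C.as_matrix()[:,2]
for ph in (15,25,35,45,-20):
    X=Ro.from_euler('x',ph,degrees=True)
    for q0 in ([.4,.3,2.2,2,.3,-1.5],[.4,.3,2.2,4,.3,-1.5]):
        q,e=ik(g,R0*X,q0);print(ph,'grasp',q,round(e,4),end=' ')
        u,e=ik(g+60*zb,R0*X,q);print('up60',u,round(e,4))
        u,e=ik([600,-245,155],C*X,[-.5,.5,1.6,1.2,.8,q[5]]);print('   place',u,round(e,4))
E
```

```text
[   4.47  185.37  458.91  -10.84  242.34 -100.93]
[ 56.28 -34.28   3.48] 6.942456712729225e-06 6.942456712729225e-06
[ 4.75  4.75 -8.74] 0.007273509650640616 1.8745159228514179
[ 8.17 -0.91  6.55] 0.007803512908866365 2.2667520280286033
[  6.17 -55.95  -0.58] 0.007367439029627853 2.2572259031870985
15 grasp [ 0.49  0.35  2.28  3.24  0.14 -2.69] 0.1255 up60 [ 0.54  0.22  2.21  3.27  0.06 -2.69] 0.2437
   place [-0.43  0.6   1.78  0.85  0.49 -1.  ] 0.0
15 grasp [ 0.49  0.35  2.28  3.24  0.14 -2.69] 0.1255 up60 [ 0.54  0.22  2.21  3.27  0.06 -2.69] 0.2437
   place [-0.43  0.6   1.78  0.85  0.49 -1.  ] 0.0
25 grasp [ 0.44  0.35  2.3   2.95  0.24 -2.47] 0.0 up60 [ 0.49  0.19  2.24  2.62  0.06 -2.09] 0.0332
   place [-0.44  0.62  1.76  1.    0.66 -1.15] 0.0
25 grasp [ 0.44  0.35  2.3   2.95  0.24 -2.47] 0.0 up60 [ 0.49  0.19  2.24  2.62  0.06 -2.09] 0.0332
   place [-0.44  0.62  1.76  1.    0.66 -1.15] 0.0
35 grasp [ 0.42  0.35  2.32  2.57  0.41 -2.13] 0.0 up60 [ 0.46  0.19  2.27  2.23  0.23 -1.73] 0.0
   place [-0.46  0.63  1.75  1.1   0.82 -1.23] 0.0
35 grasp [ 0.42  0.35  2.32  2.57  0.41 -2.13] 0.0 up60 [ 0.46  0.19  2.27  2.23  0.23 -1.73] 0.0
   place [-0.46  0.63  1.75  1.1   0.82 -1.23] 0.0
45 grasp [ 0.4   0.37  2.35  2.41  0.6  -2.  ] 0.0 up60 [ 0.44  0.21  2.3   2.19  0.44 -1.71] 0.0
   place [-0.47  0.65  1.74  1.17  0.99 -1.29] 0.0
45 grasp [ 0.4   0.37  2.35  2.41  0.6  -2.  ] 0.0 up60 [ 0.44  0.21  2.3   2.19  0.44 -1.71] 0.0
   place [-0.47  0.65  1.74  1.17  0.99 -1.29] 0.0
-20 grasp [ 0.64  0.49  2.19  3.49  0.06 -2.69] 0.7865 up60 [ 0.69  0.38  2.13  3.48  0.06 -2.69] 0.9451
   place [-0.36  0.59  1.81 -0.93  0.34  0.76] 0.0
-20 grasp [ 0.64  0.49  2.19  3.49  0.06 -2.69] 0.7865 up60 [ 0.69  0.38  2.13  3.48  0.06 -2.69] 0.9451
   place [-0.36  0.59  1.81 -0.93  0.34  0.76] 0.0
```

```bash
python3 - <<'E'
import re
t=open('k.py').read()
t=t[:t.index("def fk")]+'''def fk(q,P):
    h,a,L2,e,L3,d6,b,c=P;f=q[1]+q[2]
    w=np.array([a+L2*np.sin(q[1])+L3*np.sin(f)+e*np.cos(f),b,h+L2*np.cos(q[1])+L3*np.cos(f)-e*np.sin(f)])
    R=rot(q);y5=(E('z',q[0])*E('y',f)*E('z',q[3])).as_matrix()[:,1]
    return E('z',q[0]).apply(w)+d6*R.as_matrix()[:,2]+c*y5,R
g0=np.array([250,50,500,0,500,100,0,0.])
P=least_squares(lambda P:np.r_[np.concatenate([fk(np.array(q),P)[0]-p for q,p,_ in D])/3,(P-g0)/200],g0).x
'''+t[t.index("lo=np"):]
open('k.py','w').write(t)
E
cat > t.py <<'E'
from k import *
print(P)
for q,p,r in D: print(fk(np.array(q),P)[0]-p)
R0=Rb(-10,35);zb=-R0.as_matrix()[:,2];g=np.array([453,223,189])-16*zb
C=Rb(-11.3,28)
for ph in (0,15,25,35,45,-20):
    X=Ro.from_euler('x',ph,degrees=True)
    for fl in (0,np.pi):
        F=X*Ro.from_euler('z',fl)
        q,e=ik(g,R0*F,[.4,.3,2.2,2,.3,-1.5+fl]);print(ph,'grasp',q,round(e,4),end=' ')
        u,e=ik(g+60*zb,R0*F,q);print('up60',u,round(e,4),end='')
        u,e=ik([600,-245,155],C*F,[-.5,.5,1.6,1.2,.8,q[5]]);print('   place',u,round(e,4))
E
python3 t.py
```

```text
[201.5   -0.33 585.18  46.2  413.83  80.63  65.94  -0.63]
[ 0.48 -0.32  0.46]
[-0.39  0.55 -1.71]
[ 1.29 -0.9   0.64]
[-1.06  0.99  0.62]
0 grasp [ 0.42  0.35  2.23  3.19  0.06 -2.69] 0.3416 up60 [ 0.46  0.22  2.25  3.21  0.06 -2.69] 0.4125   place [-0.55  0.5   1.89  0.54  0.32 -0.83] 0.0
0 grasp [ 0.47  0.36  2.23  4.28  0.31 -0.62] 0.1863 up60 [ 0.52  0.24  2.25  4.28  0.29 -0.62] 0.3015   place [-0.55  0.5   1.89  0.54  0.32  2.31] 0.0
15 grasp [ 0.33  0.32  2.29  3.1   0.13 -2.69] 0.046 up60 [ 0.37  0.19  2.3   3.13  0.06 -2.69] 0.0919   place [-0.66  0.54  1.84  0.86  0.61 -1.21] 0.0
15 grasp [0.34 0.33 2.29 3.5  0.14 0.06] 0.0 up60 [ 0.39  0.19  2.29  4.28  0.07 -0.69] 0.0397   place [-0.66  0.54  1.84  0.86  0.61  1.93] 0.0
25 grasp [ 0.22  0.34  2.34  2.48  0.31 -2.17] 0.0 up60 [ 0.27  0.19  2.34  2.13  0.19 -1.78] 0.0   place [-0.72  0.58  1.8   0.93  0.81 -1.31] 0.0
25 grasp [0.22 0.34 2.34 2.48 0.31 0.97] 0.0 up60 [0.27 0.19 2.34 2.13 0.19 1.36] 0.0   place [-0.72  0.58  1.8   0.93  0.81  1.83] 0.0
35 grasp [ 0.1   0.38  2.38  2.2   0.55 -2.03] 0.0 up60 [ 0.13  0.22  2.38  2.01  0.46 -1.78] 0.0   place [-0.77  0.64  1.75  0.96  1.   -1.37] 0.0
35 grasp [0.1  0.38 2.38 2.2  0.55 1.11] 0.0 up60 [0.13 0.22 2.38 2.01 0.46 1.37] 0.0   place [-0.77  0.64  1.75  0.96  1.    1.77] 0.0
45 grasp [-0.01  0.44  2.39  2.04  0.78 -2.02] 0.0 up60 [ 0.01  0.28  2.42  1.92  0.72 -1.83] 0.0   place [-0.8   0.7   1.69  0.98  1.19 -1.41] 0.0
45 grasp [-0.01  0.44  2.39  2.04  0.78  1.13] 0.0 up60 [0.01 0.28 2.42 1.92 0.72 1.31] 0.0   place [-0.8   0.7   1.69  0.98  1.19  1.73] 0.0
-20 grasp [ 0.5   0.42  2.14  3.3   0.06 -2.69] 0.7395 up60 [ 0.55  0.31  2.17  3.31  0.06 -2.69] 0.812   place [-0.39  0.52  1.92 -1.02  0.3   0.82] 0.0
-20 grasp [ 0.59  0.45  2.16  4.28  0.56 -0.6 ] 0.5319 up60 [ 0.63  0.34  2.18  4.28  0.55 -0.62] 0.6357   place [-0.41  0.52  1.97  4.28  0.18 -1.36] 0.2036
```

```bash
cat >> k.py <<'E'
def chain(qs,s=None):
    s=s or state();p0=s["eef_pos"];R0=Ro.from_euler('xyz',s["tcp_rot"])
    for q in qs:
        p,R=fk(np.array(q),P);d=R0.inv().apply(p-p0)/10;r=(R0.inv()*R).as_rotvec(degrees=True)
        print(np.array(q),"row",np.r_[d,r],"n %.1f"%max(np.linalg.norm(d)/4.17,np.linalg.norm(r)/7.16),'TCP',p,'tip',p+190*R.as_matrix()[:,2])
        p0,R0=p,R
E
python3 - <<'E'
from k import *
R0=Rb(-10,35);zb=-R0.as_matrix()[:,2];g=np.array([453,223,189])+60*zb
F=Ro.from_euler('x',30,degrees=True)*Ro.from_euler('z',np.pi)
B,e=ik(g,R0*F,[.2,.2,2.35,2,.4,1.1]);print(e)
q=state()["joints"]
W=q.copy();W[1]-=.22;W[4]=.35;W[3]=-.9
chain([W,[.3,.05,2.2,0,.6,1.4],[.25,.05,2.25,1.0,.6,1.3],B])
E
```

```text
1.2646364167272676e-11
[ 0.36  0.05  2.22 -0.9   0.35  1.56] row [ 1.03  2.04 -9.6  -9.65  7.71 15.24] n 2.7 TCP [323.67 167.69 422.16] tip [444.83 158.45 276.09]
[0.3  0.05 2.2  0.   0.6  1.4 ] row [ -1.35   0.96  -0.12 -11.11 -22.83  39.95] n 6.6 TCP [310.35 164.37 412.82] tip [362.53 180.51 230.84]
[0.25 0.05 2.25 1.   0.6  1.3 ] row [ -2.13  -0.3   -0.01   5.16 -29.93  45.15] n 7.6 TCP [303.34 184.71 412.7 ] tip [356.89 291.55 265.  ]
[0.21 0.15 2.36 1.95 0.3  1.5 ] row [  4.94  -1.71   3.18  18.19 -10.03  67.57] n 9.9 TCP [320.44 159.4  359.67] tip [429.88 236.57 224.88]
```

Emit:
arm_command(
  steps=[
    [0,0,-4,0,0,0],
    [0,0,-8,0,0,0],
    [1,2,-9.6,-5,4,7.5],
    [1,2,-9.6,-9.7,7.7,15.2],
    [1,2,-9.6,-9.7,7.7,15.2],
    [1,2,-9.6,-9.7,7.7,15.2],
  ],
)

```text
t: 2.58
eef_pos: [322.7, 167.7, 423.5]
tcp_rot: [-2.858, -0.646, -0.531]
ft_force: [-1.2, -0.4, -0.1]
opening: 0.999
```

```bash
python3 - <<'E'
from k import *
print(state()["joints"])
chain([[.3,.05,2.2,0,.6,1.4],[.25,.05,2.25,1.0,.6,1.3]])
E
```

```text
[ 0.36  0.04  2.22 -0.9   0.35  1.57]
[0.3  0.05 2.2  0.   0.6  1.4 ] row [ -1.36   0.96   0.04 -11.21 -23.05  39.58] n 6.6 TCP [310.35 164.37 412.82] tip [362.53 180.51 230.84]
[0.25 0.05 2.25 1.   0.6  1.3 ] row [ -2.13  -0.3   -0.01   5.16 -29.93  45.15] n 7.6 TCP [303.34 184.71 412.7 ] tip [356.89 291.55 265.  ]
```

Model tracks well. Continue to the waypoint, then the next one.

Emit:
arm_command(
  steps=[
    [-1.4,1,0,-11.2,-23,39.6],
    [-1.4,1,0,-11.2,-23,39.6],
    [-1.4,1,0,-11.2,-23,39.6],
    [-1.4,1,0,-11.2,-23,39.6],
    [-1.4,1,0,-11.2,-23,39.6],
    [-1.4,1,0,-11.2,-23,39.6],
    [-1.4,1,0,-11.2,-23,39.6],
    [-1.4,1,0,-11.2,-23,39.6],
  ],
)

```text
t: 3.25
eef_pos: [311.0, 164.3, 410.9]
tcp_rot: [-2.86, -0.048, -1.101]
ft_force: [-0.6, -0.7, 0.2]
opening: 0.998
```

Emit:
arm_command(
  steps=[
    [-2.1,-0.3,0,5.2,-30,45],
    [-2.1,-0.3,0,5.2,-30,45],
    [-2.1,-0.3,0,5.2,-30,45],
    [-2.1,-0.3,0,5.2,-30,45],
    [-2.1,-0.3,0,5.2,-30,45],
    [-2.1,-0.3,0,5.2,-30,45],
    [-2.1,-0.3,0,5.2,-30,45],
    [-2.1,-0.3,0,5.2,-30,45],
    [-2.1,-0.3,0,5.2,-30,45],
  ],
)

```text
t: 4.0
eef_pos: [303.7, 183.8, 410.7]
tcp_rot: [-2.981, 0.66, -1.773]
ft_force: [-0.2, -0.5, -0.1]
opening: 1.001
```

```bash
python3 - <<'E'
from k import *
print(state()["joints"])
R0=Rb(-10,35);zb=-R0.as_matrix()[:,2]
F=Ro.from_euler('x',30,degrees=True)*Ro.from_euler('z',np.pi)
delta(np.array([453,223,189])+60*zb,R0*F)
E
```

```text
[0.24 0.05 2.26 1.   0.6  1.28]
row [  4.75  -1.66   3.08  18.3  -10.28  67.87] dist 58.970740796909425 ang 71.04455365946302 TCP [320.44 159.4  359.67]
```

Emit:
arm_command(
  steps=[
    [4.8,-1.7,1,18.3,-10.3,67.9],
    [4.8,-1.7,1,18.3,-10.3,67.9],
    [4.8,-1.7,1,18.3,-10.3,67.9],
    [4.8,-1.7,1,18.3,-10.3,67.9],
    [4.8,-1.7,1,18.3,-10.3,67.9],
    [4.8,-1.7,1,18.3,-10.3,67.9],
    [4.8,-1.7,1,18.3,-10.3,67.9],
    [4.8,-1.7,1,18.3,-10.3,67.9],
    [4.8,-1.7,3.1,18.3,-10.3,67.9],
    [4.8,-1.7,3.1,18.3,-10.3,67.9],
    [4.8,-1.7,3.1,18.3,-10.3,67.9],
    [4.8,-1.7,3.1,18.3,-10.3,67.9],
  ],
)

```text
t: 5.0
eef_pos: [320.5, 159.3, 359.5]
tcp_rot: [2.622, 0.61, 2.973]
ft_force: [0.1, -0.8, 0.1]
opening: 1.0
```

```bash
python3 - <<'E'
from k import *
print(state()["joints"])
R0=Rb(-10,35);zb=-R0.as_matrix()[:,2]
F=Ro.from_euler('x',30,degrees=True)*Ro.from_euler('z',np.pi)
delta(np.array([453,223,189])-16*zb,R0*F)
E
```

```text
[0.21 0.15 2.37 1.95 0.3  1.5 ]
row [-0.01 -3.78  6.57 -0.02 -0.2   0.22] dist 75.81053935923877 ang 0.2998472705515836 TCP [363.37 151.83 297.41]
```

Emit:
arm_command(
  steps=[
    [0,-1.9,3.3,0,0,0],
    [0,-3,5.2,0,0,0],
    [0,-3.8,6.6,0,0,0],
    [0,-3.8,6.6,0,0,0],
    [0,-3.8,6.6,0,0,0],
  ],
)

```text
t: 5.42
eef_pos: [363.5, 151.3, 297.2]
tcp_rot: [2.62, 0.608, 2.97]
ft_force: [-0.4, -0.2, 0.7]
opening: 0.999
```

```bash
python3 - <<'E'
from k import *
s=state();print(s["joints"],s["ft_force"],gp()[0])
R0=Rb(-10,35);zb=-R0.as_matrix()[:,2]
F=Ro.from_euler('x',30,degrees=True)*Ro.from_euler('z',np.pi)
delta(np.array([453,223,189])-16*zb,R0*F)
cv2.imwrite("pics/w3.png",read_camera("wrist")[:,:,::-1])
E
```

```text
[0.16 0.35 2.37 2.31 0.43 1.07] [-0.38 -0.17  0.68] [461.67 220.94 175.4 ]
row [ 0.01  0.06  0.    0.01 -0.19  0.06] dist 0.6168624814577155 ang 0.20143049202496868 TCP [363.37 151.83 297.41]
```

View pics/w3.png

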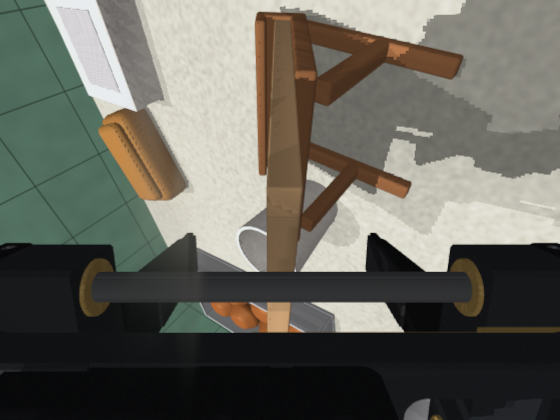

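Emit:
arm_command(
  jaw=0,
  steps=[
    [0,0,0,0,0,0],
    [0,0,0,0,0,0],
    [0,0,0,0,0,0],
    [0,0,0,0,0,0],
    [0,0,0,0,0,0],
    [0,0,0,0,0,0],
    [0,0,0,0,0,0],
    [0,0,0,0,0,0],
  ],
)

```text
t: 6.13
eef_pos: [363.5, 151.3, 297.4]
tcp_rot: [2.617, 0.609, 2.966]
ft_force: [-0.1, 1.0, 0.0]
opening: 0.497
```

```bash
python3 - <<'E'
from k import *
s=state();print(s["opening"],s["ft_force"],s["tcp_rot"])
R0=Rb(-10,35);zb=-R0.as_matrix()[:,2];g,R=gp()
F=Ro.from_euler('x',30,degrees=True)*Ro.from_euler('z',np.pi)
delta(g+70*zb,R0*F); delta(g+70*zb+[0,0,140],R0*F)
C=Rb(-11.3,28)
for p in (g+[-40,0,57],g+70*zb+[0,0,140]): print(ik(p,R0*F,s["joints"]))
q=s["joints"]
for p in ([480,0,360],[560,-240,360],[600,-245,155]):
    q,e=ik(p,C*F,q);print(q,e)
E
```

```text
0.4967735856906103 [-0.11  1.02  0.  ] [2.62 0.61 2.97]
row [ 0.02  3.5  -6.06 -0.01 -0.04 -0.1 ] dist 69.99144126089126 ang 0.11250628777386718 TCP [323.85 158.32 354.71]
row [ -7.99   9.25 -16.    -0.01  -0.04  -0.1 ] dist 201.3276049649484 ang 0.11250628777386718 TCP [323.85 158.32 494.71]
(array([0.18, 0.17, 2.37, 1.97, 0.32, 1.46]), np.float64(5.5610432206116866e-14))
(array([ 0.2 , -0.08,  2.14,  0.81,  0.45,  2.69]), np.float64(0.04311841327225333))
[-0.46  0.03  2.02  0.81  0.94  2.29] 9.397214922689803e-11
[-0.79  0.33  1.64  0.76  1.21  2.13] 5.633202083750604e-13
[-0.74  0.61  1.77  0.95  0.91  1.8 ] 1.936963882286392e-14
```

Emit:
arm_command(
  jaw=0,
  steps=[
    [0,0,0,0,0,0],
    [0,0,0,0,0,0],
    [0,0,0,0,0,0],
    [0,0,0,0,0,0],
    [0,0,0,0,0,0],
    [0,0,0,0,0,0],
    [0,0,0,0,0,0],
    [0,0,0,0,0,0],
    [0,0,0,0,0,0],
    [0,0,0,0,0,0],
  ],
)

```text
t: 6.97
eef_pos: [364.0, 151.3, 297.8]
tcp_rot: [2.616, 0.611, 2.964]
ft_force: [4.7, -2.0, 2.3]
opening: 0.126
```

Emit:
arm_command(
  steps=[
    [0,0,0,0,0,0],
    [0,0.6,-1,0,0,0],
    [0,1.2,-2,0,0,0],
    [0,1.8,-3.1,0,0,0],
    [0,2.4,-4.2,0,0,0],
    [0,3,-5.2,0,0,0],
    [0,3.6,-6.2,0,0,0],
    [0,4,-6.9,0,0,0],
    [0,4,-6.9,0,0,0],
    [0,4,-6.9,0,0,0],
  ],
)

```text
t: 7.8
eef_pos: [318.6, 159.4, 363.1]
tcp_rot: [2.617, 0.611, 2.966]
ft_force: [2.0, -1.4, 2.1]
opening: 0.126
```

```bash
python3 - <<'E'
from k import *
s=state();print(s["opening"],s["ft_force"],s["joints"])
C=Rb(-11.3,28)
F=Ro.from_euler('x',30,degrees=True)*Ro.from_euler('z',np.pi)
delta([480,130,360],C*F)
q=s["joints"]
for p in ([480,130,360],[500,0,370],[530,-150,380],[600,-245,360]):
    q,e=ik(p,C*F,q);print(q,e)
cv2.imwrite("pics/s2.png",read_camera("side")[:,:,::-1])
E
```

```text
0.12550676942068878 [ 2.02 -1.37  2.07] [0.21 0.14 2.37 1.93 0.3  1.53]
row [-14.92  -4.75  -8.72   0.68   5.53   4.4 ] dist 179.2490811142046 ang 7.100537534615859 TCP [394.92  59.66 490.99]
[-0.11  0.01  2.05  0.78  0.72  2.59] 5.763813420776886e-12
[-0.44  0.05  1.97  0.8   0.95  2.34] 1.37339818725209e-12
[-0.7   0.19  1.78  0.77  1.15  2.19] 4.468928538569618e-09
[-0.74  0.38  1.56  0.75  1.21  2.18] 4.181054156565419e-10
```

Emit:
arm_command(
  steps=[
    [-1.5,-0.5,-0.9,0,0.5,0.4],
    [-3,-1,-1.8,0,1,0.8],
    [-5,-1.6,-2.9,0.2,1.8,1.4],
    [-7,-2.3,-4.1,0.3,2.6,2],
    [-9,-2.9,-5.3,0.4,3.4,2.6],
    [-11,-3.5,-6.5,0.5,4,3.2],
    [-13,-4.1,-7.6,0.6,4.8,3.8],
    [-14.9,-4.8,-8.7,0.7,5.5,4.4],
    [-14.9,-4.8,-8.7,0.7,5.5,4.4],
    [-14.9,-4.8,-8.7,0.7,5.5,4.4],
  ],
)

```text
t: 8.68
eef_pos: [395.1, 59.0, 488.9]
tcp_rot: [2.618, 0.486, 2.944]
ft_force: [-0.2, -0.0, -4.0]
opening: 0.124
```

```bash
python3 - <<'E'
from k import *
s=state();print(s["opening"],s["joints"],gp()[0])
C=Rb(-11.3,28)
F=Ro.from_euler('x',30,degrees=True)*Ro.from_euler('z',np.pi)
delta([480,130,360],C*F); delta([500,-10,370],C*F);delta([590,-240,370],C*F)
E
```

```text
0.12352470133086338 [-0.11  0.01  2.05  0.78  0.72  2.58] [479.82 129.39 357.67]
row [-0.07  0.15 -0.14 -0.02 -0.14 -0.12] dist 2.193579861245634 ang 0.18563412504077761 TCP [394.92  59.66 490.99]
row [ -4.71 -12.06  -5.67  -0.02  -0.14  -0.12] dist 141.3008586610174 ang 0.18563412504077761 TCP [414.92 -80.34 500.99]
row [-16.51 -33.17 -10.67  -0.02  -0.14  -0.12] dist 385.5493069028603 ang 0.18563412504077761 TCP [ 504.92 -310.34  500.99]
```

Emit:
arm_command(
  steps=[
    [-1.3,-2.8,-1,0,0,0],
    [-2.7,-5.5,-1.8,0,0,0],
    [-4.5,-9,-3,0,0,0],
    [-6.2,-12.5,-4,0,0,0],
    [-8,-16,-5.2,0,0,0],
    [-9.7,-19.5,-6.3,0,0,0],
    [-11.5,-23,-7.4,0,0,0],
    [-13.2,-26.5,-8.5,0,0,0],
    [-14.8,-29.7,-9.6,0,0,0],
    [-16,-32,-10.3,0,0,0],
    [-16.5,-33.2,-10.7,0,0,0],
    [-16.5,-33.2,-10.7,0,0,0],
  ],
)

```text
t: 9.68
eef_pos: [505.3, -311.9, 500.0]
tcp_rot: [2.616, 0.485, 2.942]
ft_force: [-0.3, 0.4, -2.6]
opening: 0.126
```

```bash
python3 - <<'E'
from k import *
s=state();print(s["t"],s["opening"],s["joints"],gp()[0])
t=read_camera("top")[:,:,::-1].copy();si=read_camera("side")[:,:,::-1].copy()
cv2.imwrite("pics/t3.png",t);cv2.imwrite("pics/s3.png",si);cv2.imwrite("pics/w4.png",read_camera("wrist")[:,:,::-1])
b=np.zeros((600,800,3),np.uint8)
x=crop(si,270,120,200,180,3,20);b[:540,:600]=x
cv2.imwrite("pics/c3.png",b[:540,:600])
E
```

```text
9.6833 0.1263336827509473 [-0.75  0.36  1.57  0.75  1.22  2.19] [ 590.09 -241.35  368.9 ]
```

View pics/c3.png

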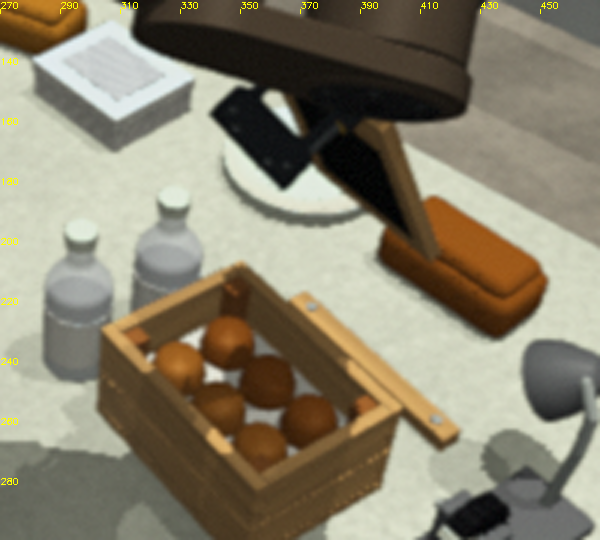

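```bash
python3 - <<'E'
from k import *
T=camera_model("top");S=camera_model("side")
c1=lambda X,Y:(325+X/5-.4,115+Y/5-.4); sc=lambda X,Y:(270+X/3-.33,120+Y/3-.33)
for n,a,b in (('screwL',(132,148),(312,305)),('screwR',(433,215),(437,420)),('crL',(80,231),(240,265)),('crR',(485,320),(398,410))):
    p,e=tri(T,c1(*a),S,sc(*b));print(n,p,round(e,2),'side on plane',onz("side",*sc(*b),18 if 'sc' in n else 105,S)[:2])
g,R=gp();F=Ro.from_euler('x',30,degrees=True)*Ro.from_euler('z',np.pi)
Rt=R*F.inv();M=Rt.as_matrix();xb,yb,zb=M[:,0],-M[:,1],-M[:,2]
foot=g-174*zb
for y in (-65,65):
  for x in (-6,6): print(y,x,proj(S,foot+yb*y+xb*x),'T',proj(T,foot+yb*y+xb*x))
print('meas side',sc(436,258),'lean',np.degrees(np.arccos(zb[2])),foot)
E
```

```text
screwL [ 720.1  -188.69   20.61] 0.52 side on plane [ 722.66 -187.53]
screwR [ 688.05 -345.8    17.33] 0.59 side on plane [ 687.19 -345.88]
crL [ 648.52 -153.06   97.14] 1.11 side on plane [ 641.07 -157.29]
crR [ 606.04 -347.12  101.16] 4.48 side on plane [ 600.58 -347.46]
-65 -6 [412.22 205.98] T [419.89 145.52]
-65 6 [416.03 202.41] T [421.35 140.22]
65 -6 [373.81 175.08] T [362.26 133.27]
65 6 [377.4  171.74] T [363.54 127.96]
meas side (415.0033333333334, 205.67) lean 27.860297218386464 [ 669.17 -253.95  216.84]
```

```bash
python3 - <<'E'
from k import *
t=cv2.imread("pics/t3.png");si=cv2.imread("pics/s3.png")
b=np.zeros((560,800,3),np.uint8)
b[:560,:400]=crop(t,340,70,100,140,4)
b[:400,400:800]=crop(si,355,130,80,80,5)
cv2.imwrite("pics/c4.png",b)
E
```

```text
(no output)
```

View pics/c4.png

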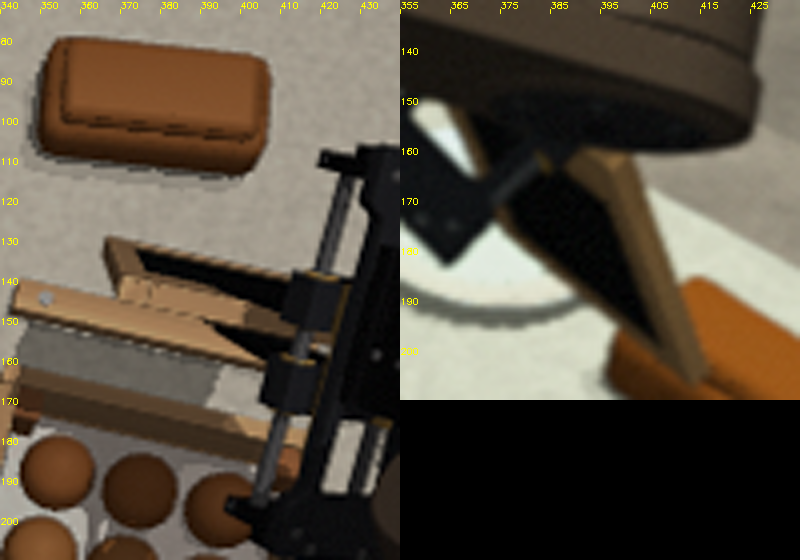

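```bash
cat >> k.py <<'E'
YC=-11.5;cx=np.array([np.cos(np.radians(YC)),np.sin(np.radians(YC)),0]);cy=np.array([-cx[1],cx[0],0])
BAT=np.array([693.4,-265.1,0]);F30=Ro.from_euler('x',30,degrees=True)*Ro.from_euler('z',np.pi)
def place(bx,z,lean,by=2,s=174):
    C=Rb(YC,lean);return BAT+bx*cx+by*cy+[0,0,z]-s*C.as_matrix()[:,2],C*F30
def foot(s=174):
    g,R=gp();C=(R*F30.inv()).as_matrix();f=g+s*C[:,2];d=f-BAT
    print("foot bat",[d@cx,d@cy,f[2]],"lean",np.degrees(np.arccos(-C[2,2])),"yaw",np.degrees(np.arctan2(C[0,1],-C[1,1])))
E
python3 - <<'E'
from k import *
foot()
for z in (60,15,3):delta(*place(-11,z,23)); print(ik(*place(-11,z,23),state()["joints"]))
E
```

```text
foot bat [np.float64(-25.970522460373864), np.float64(6.0969117502071475), np.float64(216.83836555588658)] lean 27.860297218386464 yaw -11.242647698381427
row [ 3.3  -7.62 12.52  0.19  4.11  2.6 ] dist 150.22622435705986 ang 4.867541428026193 TCP [ 542.52 -319.77  356.72]
(array([-0.71,  0.55,  1.64,  0.77,  1.04,  2.08]), np.float64(6.324895743575185e-11))
row [ 5.41 -9.61 15.96  0.19  4.11  2.6 ] dist 194.01132290473095 ang 4.867541428026193 TCP [ 542.52 -319.77  311.72]
(array([-0.71,  0.61,  1.68,  0.81,  0.98,  2.01]), np.float64(2.4229194599997768e-15))
row [  5.97 -10.15  16.88   0.19   4.11   2.6 ] dist 205.77589767371052 ang 4.867541428026193 TCP [ 542.52 -319.77  299.72]
(array([-0.71,  0.62,  1.69,  0.82,  0.96,  1.98]), np.float64(1.3083759092575562e-15))
```

Emit:
arm_command(
  steps=[
    [1.1,-2.5,4.1,0.1,2,1.3],
    [2.2,-5,8.2,0.2,4.1,2.6],
    [3.3,-7.6,12.5,0.2,4.1,2.6],
    [4,-8.3,13.7,0.2,4.1,2.6],
    [4.7,-9,14.8,0.2,4.1,2.6],
    [5.4,-9.6,16,0.2,4.1,2.6],
    [5.4,-9.6,16,0.2,4.1,2.6],
    [5.4,-9.6,16,0.2,4.1,2.6],
  ],
)

```text
t: 10.5
eef_pos: [543.1, -320.1, 312.7]
tcp_rot: [2.619, 0.402, 2.941]
ft_force: [0.4, 0.4, -3.5]
opening: 0.123
```

```bash
python3 - <<'E'
from k import *
foot();print(state()["ft_force"],state()["opening"])
delta(*place(-11,3,23));delta(*place(-11,1,23))
si=read_camera("side")[:,:,::-1].copy();t=read_camera("top")[:,:,::-1].copy();w=read_camera("wrist")[:,:,::-1]
b=np.zeros((600,800,3),np.uint8)
b[:600,:480]=crop(si,340,160,120,150,4);b[:240,480:800]=crop(t,335,130,80,60,4)
b[250:562,480:800]=cv2.resize(w,None,fx=.571,fy=.743)[:312,:320]
cv2.imwrite("pics/c5.png",b)
E
```

```text
foot bat [np.float64(-10.068447384401217), np.float64(1.4401621310087367), np.float64(16.04014341577181)] lean 23.053226489822684 yaw -11.529796729231254
[ 0.44  0.42 -3.48] 0.12280935385257552
row [ 0.57 -0.57  1.03 -0.06  0.05  0.02] dist 13.024264812961647 ang 0.08350242876941537 TCP [ 542.52 -319.77  299.72]
row [ 0.64 -0.66  1.19 -0.06  0.05  0.02] dist 15.022148292759123 ang 0.08350242876941537 TCP [ 542.52 -319.77  297.72]
```

View pics/c5.png

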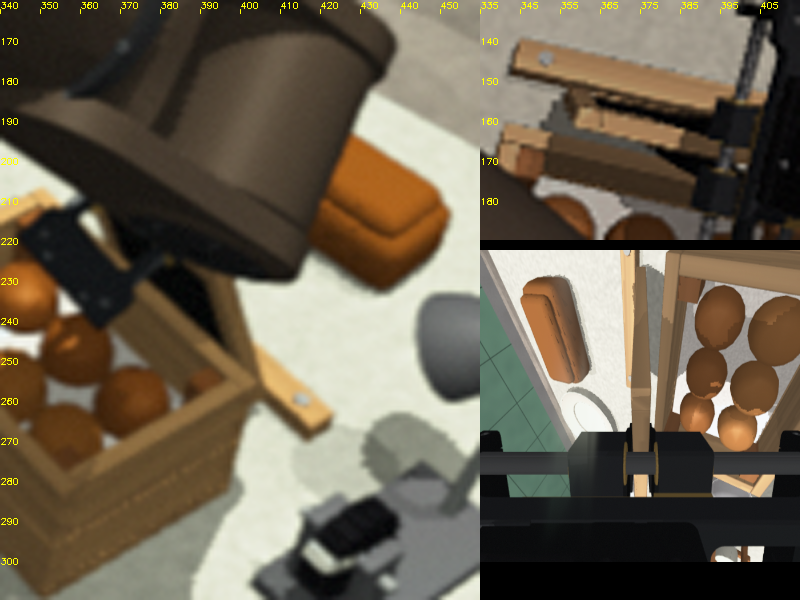

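Emit:
arm_command(
  steps=[
    [0.2,-0.2,0.3,0,0,0],
    [0.4,-0.4,0.7,0,0,0],
    [0.6,-0.6,1,0,0,0],
    [0.6,-0.6,1,0,0,0],
    [0.6,-0.6,1,0,0,0],
  ],
)

```text
t: 11.07
eef_pos: [542.0, -321.5, 299.5]
tcp_rot: [2.62, 0.403, 2.94]
ft_force: [0.3, 0.0, -2.9]
opening: 0.128
```

```bash
python3 - <<'E'
from k import *
foot();s=state();print(s["ft_force"],s["moment"],s["opening"]);delta(*place(-11,-1,23));delta(*place(-5,3,23))
E
```

```text
foot bat [np.float64(-10.542871234553747), np.float64(-0.48824083575920435), np.float64(2.8273343361334184)] lean 23.09345703261579 yaw -11.616358788666076
[ 0.28  0.03 -2.88] [-0.29  0.6   0.03] 0.12768319049760546
row [ 0.13 -0.02  0.39 -0.13  0.12 -0.02] dist 4.155926555683048 ang 0.17357926792921383 TCP [ 542.52 -319.77  295.72]
row [-0.58  0.04  0.28 -0.13  0.12 -0.02] dist 6.451351528789524 ang 0.17357926792921383 TCP [ 548.4  -320.96  299.72]
```

Emit:
arm_command(
  steps=[
    [0,-0.1,0.1,0,0,0],
    [0.1,-0.1,0.2,0,0,0],
    [0.1,-0.1,0.2,0,0,0],
    [0.1,-0.1,0.2,0,0,0],
  ],
)

```text
t: 11.4
eef_pos: [541.8, -321.6, 298.8]
tcp_rot: [2.62, 0.405, 2.94]
ft_force: [-8.3, -2.3, 13.9]
opening: 0.129
```

```bash
python3 - <<'E'
from k import *
foot();s=state();print(s["ft_force"],s["moment"],s["opening"]);delta(*place(-5,0,23))
E
```

```text
foot bat [np.float64(-10.091180108813255), np.float64(-0.610810307163598), np.float64(2.471577124116891)] lean 23.217639396949146 yaw -11.600563941281374
[-8.3  -2.26 13.88] [0.72 0.72 0.56] 0.12880660221325957
row [-0.5  -0.05  0.48 -0.12  0.22  0.06] dist 6.985202473247055 ang 0.2545087401485548 TCP [ 548.4  -320.96  296.72]
```

Emit:
arm_command(
  steps=[
    [-0.04,0.05,-0.08,0,0,0],
    [-0.2,0,0,0,0,0],
    [-0.36,0,0.04,0,0,0],
    [-0.5,-0.05,0.1,0,0,0],
    [-0.5,-0.05,0.1,0,0,0],
    [-0.5,-0.05,0.1,0,0,0],
  ],
)

```text
t: 11.9
eef_pos: [547.0, -322.5, 299.1]
tcp_rot: [2.62, 0.405, 2.939]
ft_force: [-6.2, -0.9, 8.9]
opening: 0.127
```

```bash
python3 - <<'E'
from k import *
foot();s=state();print(s["ft_force"],s["moment"],s["opening"]);delta(*place(-5.5,3,27.5))
E
```

```text
foot bat [np.float64(-4.925280729046173), np.float64(-0.6164222923513736), np.float64(2.5933908711837717)] lean 23.18765676994076 yaw -11.630907235566507
[-6.19 -0.88  8.95] [0.29 0.61 0.16] 0.126689602269272
row [ 2.45  0.12  0.13 -0.15 -3.7  -2.22] dist 24.56215119168288 ang 4.315979826359535 TCP [ 525.48 -316.3   288.93]
```

Emit:
arm_command(
  steps=[
    [0.6,0,0,0,-0.9,-0.5],
    [1.2,0,0,-0.1,-1.8,-1.1],
    [1.8,0.1,0.1,-0.1,-2.7,-1.6],
    [2.4,0.1,0.1,-0.1,-3.6,-2.2],
    [2.4,0.1,0.1,-0.1,-3.6,-2.2],
    [2.4,0.1,0.1,-0.1,-3.6,-2.2],
  ],
)

```text
t: 12.4
eef_pos: [525.7, -317.2, 289.2]
tcp_rot: [2.621, 0.479, 2.941]
ft_force: [-5.1, -4.4, 7.5]
opening: 0.127
```

```bash
python3 - <<'E'
from k import *
foot();s=state();print(s["ft_force"],s["moment"],s["opening"])
E
```

```text
foot bat [np.float64(-5.164948255788787), np.float64(0.2571606307137465), np.float64(2.9665371134094585)] lean 27.458323014716683 yaw -11.57435637314427
[-5.09 -4.41  7.51] [-0.46  0.29 -0.23] 0.12707565443506041
```

Emit:
arm_command(
  jaw=4.0,
  steps=[
    [0,0,0,0,0,0],
    [0,0,0,0,0,0],
    [0,0,0,0,0,0],
    [0,0,0,0,0,0],
    [0,0,0,0,0,0],
    [0,0,0,0,0,0],
    [0,0,0,0,0,0],
    [0,0,0,0,0,0],
    [0,0,0,0,0,0],
    [0,0,0,0,0,0],
  ],
)

```text
t: 13.23
eef_pos: [525.7, -316.4, 288.3]
tcp_rot: [2.619, 0.477, 2.942]
ft_force: [-0.1, 0.4, -0.6]
opening: 0.419
```

```bash
python3 - <<'E'
from k import *
s=state();print(s["ft_force"],s["moment"],s["opening"]);g,R=gp()
C=(R*F30.inv()).as_matrix();delta(g-C[:,2]*80,R)
si=read_camera("side")[:,:,::-1].copy();w=read_camera("wrist")[:,:,::-1]
cv2.imwrite("pics/s6.png",si);cv2.imwrite("pics/w6.png",w)
E
```

```text
[-0.13  0.44 -0.62] [-0.12  0.39 -0.04] 0.4190672620476588
row [-0.    4.   -6.93  0.    0.    0.  ] dist 79.99999999999997 ang 0.0 TCP [ 489.76 -309.05  359.39]
```

Emit:
arm_command(
  steps=[
    [0,0.7,-1.2,0,0,0],
    [0,1.5,-2.6,0,0,0],
    [0,2.5,-4.3,0,0,0],
    [0,3.5,-6.1,0,0,0],
    [0,4.5,-7.8,0,0,0],
    [0,4.5,-7.8,0,0,0],
    [-4,6.5,-11.5,0,0,0],
    [-7,8,-14.5,0,0,0],
    [-7,8,-14.5,0,0,0],
  ],
)

```text
t: 14.08
eef_pos: [512.1, -316.7, 472.3]
tcp_rot: [2.622, 0.481, 2.943]
ft_force: [-0.1, 0.2, 0.1]
opening: 0.423
```

```bash
python3 - <<'E'
from k import *
s=state();print(s["t"],s["joints"],s["eef_pos"],gp()[0])
si=read_camera("side")[:,:,::-1].copy();t=read_camera("top")[:,:,::-1].copy();w=read_camera("wrist")[:,:,::-1]
cv2.imwrite("pics/s7.png",si);cv2.imwrite("pics/t7.png",t);cv2.imwrite("pics/w7.png",w)
b=np.zeros((600,800,3),np.uint8)
b[:300,:400]=crop(si,330,170,100,75,4);b[:300,400:]=crop(t,335,130,100,75,4)
b[300:600,:320]=crop(si,390,230,80,75,4);b[300:600,400:]=cv2.resize(w,(400,300))
cv2.imwrite("pics/c7.png",b)
E
```

```text
14.0833 [-0.75  0.39  1.59  0.76  1.18  2.15] [ 512.09 -316.74  472.3 ] [ 596.32 -246.94  340.48]
```

View pics/c7.png

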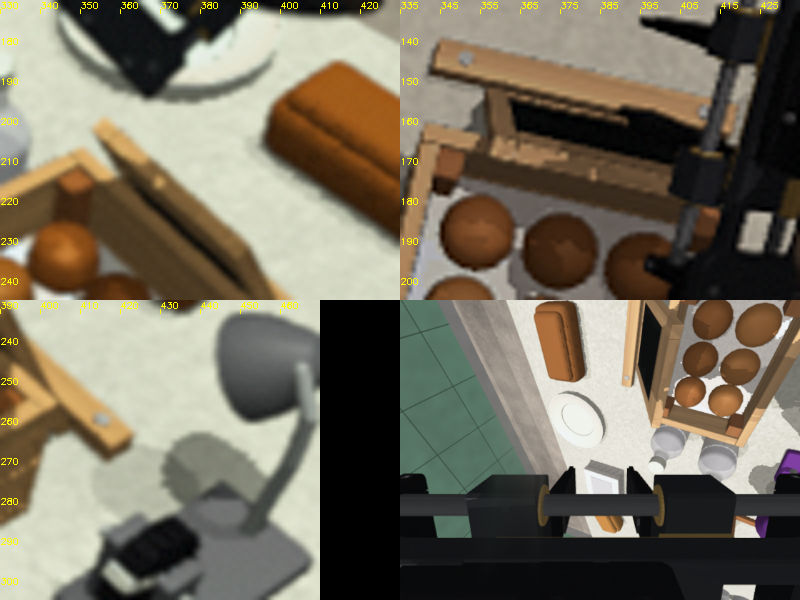

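```bash
cat >> k.py <<'E'
YL=-10.1;lx=np.array([np.cos(np.radians(YL)),np.sin(np.radians(YL)),0]);ly=np.array([-lx[1],lx[0],0])
def wp(O,r,al,sg=1):
    "grasp target with fingertips at radius r, tool tilted al deg to the robot side; rel axle (O=xy)"
    R=Rb(YL,al)*Ro.from_euler('z',90*sg,degrees=True);u=-R.as_matrix()[:,2]
    return np.array([O[0],O[1],56.])+u*(r+190-env.grip_point_offset),R
E
python3 - <<'E'
from k import *
T=camera_model("top");S=camera_model("side");c1=lambda X,Y:(325+X/5-.4,115+Y/5-.4)
O=np.array([577.2,-438.9,0])
for n,c,z in (('cheekL',(618,387),74),('cheekR',(701,405),74),('rib',(648,452),75),('wheelfar',(660,340),75)):
    p=onz("top",*c1(*c),z,T);d=p-O;print(n,p,d@lx,d@ly)
for rs in ((420-.4,297.5-.4),):
    p,e=tri(T,c1(648,452),S,rs);d=p-O;print('rib',p,e,d@lx,d@ly)
q=state()["joints"]
for sg in (1,-1):
  for al in (60,40,20,0):
    for seed in (q,[-.8,.6,1.6,.3,.9,.5*sg],[-.8,.6,1.6,0,.9,-1.5]):
      u,e=ik(*wp(O,25,al,sg),seed);print(sg,al,u,round(e,4))
E
```

```text
cheekL [ 583.25 -420.3    74.  ] 2.689663047879726 19.375824015231267
cheekR [ 575.2  -460.58   74.  ] 1.8357230639671882 -21.69433082674449
rib [ 550.61 -433.24   75.  ] -27.172300566247998 0.9059584670878984
wheelfar [ 607.45 -441.64   75.  ] 30.25979187916436 2.6106647579424185
rib [ 550.97 -433.48   75.91] 1.478264134708849 -26.769663961469817 0.7368186823546435
1 60 [-1.01  0.8   2.02  2.12  0.85 -1.25] 0.0
1 60 [-1.01  0.8   2.02  2.12  0.85 -1.25] 0.0
1 60 [-1.01  0.8   2.02  2.12  0.85 -1.25] 0.0
1 40 [-0.92  0.69  1.87  1.51  0.45 -0.55] 0.0
1 40 [-0.92  0.69  1.87  1.51  0.45 -0.55] 0.0
1 40 [-0.92  0.69  1.87  1.51  0.45 -0.55] 0.0
1 20 [-0.83  0.68  1.66  0.4   0.55  0.6 ] 0.0
1 20 [-0.83  0.68  1.66  0.4   0.55  0.6 ] 0.0
1 20 [-0.83  0.68  1.66  0.4   0.55  0.6 ] 0.0
1 0 [-0.74  0.77  1.4   0.    0.97  1.01] 0.0
1 0 [-0.74  0.77  1.4  -0.    0.97  1.01] 0.0
1 0 [-0.74  0.77  1.4  -0.    0.97  1.01] 0.0
-1 60 [-1.01  0.8   2.02  2.12  0.85  1.89] 0.0
-1 60 [-0.91  0.74  1.94  0.57  0.06 -2.69] 0.755
-1 60 [-0.91  0.74  1.94  0.57  0.06 -2.69] 0.755
-1 40 [-0.92  0.69  1.87  1.51  0.45  2.59] 0.0
-1 40 [-0.88  0.67  1.83  0.6   0.3  -2.69] 0.3313
-1 40 [-0.88  0.67  1.83  0.6   0.3  -2.69] 0.3313
-1 20 [-0.84  0.68  1.75  1.4   0.28  2.69] 0.396
-1 20 [-0.83  0.68  1.66  0.4   0.55 -2.54] 0.0
-1 20 [-0.83  0.68  1.66  0.4   0.55 -2.54] 0.0
-1 0 [-0.76  0.73  1.61  1.41  0.12  2.69] 0.8082
-1 0 [-0.74  0.77  1.4  -0.    0.97 -2.13] 0.0
-1 0 [-0.74  0.77  1.4  -0.    0.97 -2.13] 0.0
```

```bash
cat >> k.py <<'E'
OW=np.array([579.1,-439.7])
E
python3 - <<'E'
from k import *
q=state()["joints"]
a,e1=ik(*wp(OW,160,15),[-.8,.5,1.6,.4,.6,.7]);b,e2=ik(*wp(OW,90,55),a);c,e3=ik(*wp(OW,26,55),b);print(e1,e2,e3)
chain([a,b,c])
E
```

```text
1.4675346457417362e-13 1.8840923349198537e-14 3.0613167702797126e-14
[-0.83  0.51  1.56  0.21  0.87  0.79] row [  3.44 -12.8    0.3   13.09  32.53 -85.41] n 12.9 TCP [ 489.92 -423.81  394.07] tip [ 538.33 -432.44  210.55]
[-1.07  0.66  2.08  1.94  0.75 -1.11] row [-0.   18.   13.55 40.   -0.    0.  ] n 5.6 TCP [ 353.29 -399.48  216.6 ] tip [ 506.52 -426.77  107.62]
[-0.99  0.76  1.99  2.04  0.73 -1.14] row [-0.   0.   6.4 -0.  -0.   0. ] n 1.5 TCP [ 404.91 -408.67  179.89] tip [ 558.13 -435.97   70.91]
```

Emit:
arm_command(
  steps=[
    [3.4,-12.8,0.3,13,32.5,-85.4],
    [3.4,-12.8,0.3,13,32.5,-85.4],
    [3.4,-12.8,0.3,13,32.5,-85.4],
    [3.4,-12.8,0.3,13,32.5,-85.4],
    [3.4,-12.8,0.3,13,32.5,-85.4],
    [3.4,-12.8,0.3,13,32.5,-85.4],
    [3.4,-12.8,0.3,13,32.5,-85.4],
    [3.4,-12.8,0.3,13,32.5,-85.4],
    [3.4,-12.8,0.3,13,32.5,-85.4],
    [3.4,-12.8,0.3,13,32.5,-85.4],
    [3.4,-12.8,0.3,13,32.5,-85.4],
    [3.4,-12.8,0.3,13,32.5,-85.4],
  ],
)

```text
t: 15.23
eef_pos: [489.8, -423.7, 391.0]
tcp_rot: [-2.903, 0.064, -1.831]
ft_force: [1.0, -0.7, -0.5]
opening: 0.424
```

```bash
python3 - <<'E'
from k import *
s=state();print(s["joints"],s["opening"],gp()[0])
delta(*wp(OW,90,55))
# check the wheel from above: white-rib and cheek prediction in wrist view
m=camera_model("wrist");im=read_camera("wrist")[:,:,::-1].copy();cv2.imwrite("pics/w8.png",im)
O=np.r_[OW,56.]
for n,p in (('rib',O-28.8*lx+[0,0,19]),('cheek+',O+20*ly+[0,0,18]),('cheek-',O-20*ly+[0,0,18]),('top',O+[0,0,34])): print(n,proj(m,p))
E
```

```text
[-0.84  0.52  1.56  0.23  0.91  0.87] 0.42412788196894685 [ 531.59 -423.81  224.88]
row [ 2.29 17.51 13.58 41.16  0.32 -6.2 ] dist 222.78173796614294 ang 41.62115023750676 TCP [ 353.29 -399.48  216.6 ]
rib [298.5  215.42]
cheek+ [275.4  187.51]
cheek- [316.73 183.81]
top [295.64 184.44]
```

```bash
python3 - <<'E'
from k import *
im=cv2.imread("pics/w8.png");x0,y0=265,160;w=im[y0:y0+75,x0:x0+65]
g=cv2.cvtColor(w,cv2.COLOR_BGR2GRAY)
for r in range(0,75,3): print(y0+r,' '.join('%3d'%v for v in g[r,::3]))
E
```

```text
160 137 158 158 159 160 159 118  29  24  24  27  31  34 140 165 166 167 168 168 169 153 206
163 132 158 158 158 159 160 114  41  33  27  25  25  25 133 166 166 168 168 169 169 158 192
166 126 158 158 159 160 158 111  36  27  26  26  28  25 120 167 167 167 169 169 169 162 180
169 119 159 159 159 161 159 109  38  29  30  30  30  32 109 167 161 134 129 134 160 164 172
172 111 158 160 154 151 137  91  41  22  23  26  28  28  77 101  90 134 156 159 141 167 158
175 120 155 113 138 152 114 103  48  31  30  31  31  30  53 101  85 140 160 163 139 169 150
178 142 147 121 150 166 116  63  51  31  31  36  39  42  53  99  71 139 162 164 137 171 145
181 139 141 118 151 166 125  52  55  39  35  32  30  29  47  75  70 135 164 165 124 155 152
184 148 146 113 152 166 134  59  71  49  51  52  54  54  64 164 111 130 165 165 135 220 219
187 147 148 108 152 167 140 127  90  55  54  53  52  50  60 186 124 130 167 165 133 151 156
190 217 214 129 153 166 146 120  87  51  53  55  53  52  49 113  69 125 167 164 133 166 150
193 153 138 100 152 165 152  72  59  30  31  35  28  36  39 107  66 107 166 164 137 165 
[... 499 characters left out ...]
  66  18  29  44  61  76 112  92  94  94  91  88  84  79
214 140  89  77  77  87  76  74  73 107 152 165 161 160 158 141 100 137 142 166 118 121 140
217 131 109  77  78  85  93  98 108 119 119 119 117 116 111 111 217 225 229 222 204 143 146
220 148 143 140 151 149 130 128 126 122  69  58  69  95 121 140 206 228 225 225 191 147 147
223 153 153 151 151 148 128 125 122 120 124 122 120 140 148 148 215 225 228 228 217 153 149
226 152 153 152 150 147 128 120 118 121 123 121 124 149 147 147 204 227 225 223 190 149 147
229 150 149 151 153 151 132 120 123 123 121 120 145 155 152 151 222 228 225 224 192 148 150
232 153 150 150 151 151 142 150 147 156 147 149 149 151 152 150 216 232 228 222 156 126 146
```

Emit:
arm_command(
  steps=[
    [0,3.5,2,7,0,-1],
    [0.5,7,4,14,0,-2],
    [1,10.5,7,21,0,-3],
    [1.5,14,10,28,0,-4],
    [2,16,12,35,0.3,-5],
    [2.3,17.5,13.6,41.2,0.3,-6.2],
    [2.3,17.5,13.6,41.2,0.3,-6.2],
    [2.3,17.5,13.6,41.2,0.3,-6.2],
    [2.3,17.5,13.6,41.2,0.3,-6.2],
  ],
)

```text
t: 16.03
eef_pos: [374.9, -399.8, 243.9]
tcp_rot: [-2.31, 0.058, -1.733]
ft_force: [0.3, 1.1, 0.3]
opening: 0.421
```

```bash
python3 - <<'E'
from k import *
s=state();print(s["t"],s["joints"],s["opening"],s["ft_force"])
delta(*wp(OW,90,55));delta(*wp(OW,26,55))
m=camera_model("wrist");im=read_camera("wrist")[:,:,::-1].copy();cv2.imwrite("pics/w9.png",im)
O=np.r_[OW,56.]
for n,p in (('rib',O-28.8*lx+[0,0,19]),('cheek+',O+20*ly+[0,0,18]),('cheek-',O-20*ly+[0,0,18]),('top',O+[0,0,34])): print(n,proj(m,p))
E
```

```text
16.0333 [-1.03  0.61  2.02  1.68  0.63 -0.77] 0.4207446209674737 [0.31 1.07 0.25]
row [ 0.47  3.44  0.24  7.38  2.7  -2.09] dist 34.80683021380559 ang 8.136526426612186 TCP [ 353.29 -399.48  216.6 ]
row [ 0.76  2.61  6.58  7.38  2.7  -2.09] dist 71.24164341678268 ang 8.136526426612186 TCP [ 404.91 -408.67  179.89]
rib [304.72 226.61]
cheek+ [278.17 196.12]
cheek- [329.5 194.9]
top [303.7  182.72]
```

Emit:
arm_command(
  steps=[
    [0.5,3.4,0.2,7.4,2.7,-2.1],
    [0.5,3.4,0.2,7.4,2.7,-2.1],
    [0.5,3.4,0.2,7.4,2.7,-2.1],
    [0.5,3.4,0.2,7.4,2.7,-2.1],
  ],
)

```text
t: 16.42
eef_pos: [353.9, -400.3, 217.8]
tcp_rot: [-2.187, 0.005, -1.745]
ft_force: [0.7, 0.1, 0.2]
opening: 0.42
```

```bash
python3 - <<'E'
from k import *
s=state();print(s["t"],s["joints"],s["opening"])
delta(*wp(OW,26,55))
E
```

```text
16.4167 [-1.07  0.66  2.08  1.94  0.75 -1.1 ] 0.42038575806784495
row [-0.04  0.11  6.41  0.3   0.24 -0.16] dist 64.1578861890364 ang 0.42028011663895765 TCP [ 404.91 -408.67  179.89]
```

Emit:
arm_command(
  steps=[
    [0,0.1,2,0.3,0.2,-0.2],
    [0,0.1,4,0.3,0.2,-0.2],
    [0,0.1,5.4,0.3,0.2,-0.2],
    [0,0.1,6.4,0.3,0.2,-0.2],
    [0,0.1,6.4,0.3,0.2,-0.2],
    [0,0.1,6.4,0.3,0.2,-0.2],
  ],
)

```text
t: 16.92
eef_pos: [405.3, -409.0, 180.9]
tcp_rot: [-2.179, -0.005, -1.744]
ft_force: [-0.8, -0.6, 0.0]
opening: 0.421
```

Emit:
arm_command(
  jaw=0,
  steps=[
    [0,0,0,0,0,0],
    [0,0,0,0,0,0],
    [0,0,0,0,0,0],
    [0,0,0,0,0,0],
    [0,0,0,0,0,0],
    [0,0,0,0,0,0],
    [0,0,0,0,0,0],
  ],
)

```text
t: 17.5
eef_pos: [404.7, -409.2, 181.1]
tcp_rot: [-2.178, -0.006, -1.745]
ft_force: [-4.8, 4.4, 4.8]
opening: 0.185
```

```bash
python3 - <<'E'
from k import *
s=state();print(s["t"],s["joints"],s["opening"]*95,s["ft_force"],s["moment"])
for al in np.linspace(55,0,12)[1:]: delta(*wp(OW,26,al))
E
```

```text
17.5 [-0.99  0.75  2.    2.05  0.74 -1.16] 17.585330947344392 [-4.8   4.39  4.78] [0.32 0.29 0.32]
row [-0.04 -1.79  0.17 -5.24 -0.13  0.37] dist 18.004363500506088 ang 5.249577239826607 TCP [ 416.2  -410.68  194.84]
row [ -0.03  -3.66   0.43 -10.24  -0.14   0.36] dist 36.83685060121201 ang 10.24261547341061 TCP [ 428.73 -412.92  208.74]
row [ -0.02  -5.5    0.84 -15.24  -0.16   0.35] dist 55.608357642089715 ang 15.240212992306102 TCP [ 442.41 -415.35  221.47]
row [ -0.01  -7.29   1.41 -20.24  -0.17   0.35] dist 74.27622623363581 ang 20.238992598463607 TCP [ 457.13 -417.97  232.94]
row [  0.    -9.03   2.14 -25.24  -0.19   0.34] dist 92.80358507969176 ang 25.23825189566078 TCP [ 472.77 -420.76  243.06]
row [  0.01 -10.7    3.02 -30.24  -0.2    0.33] dist 111.15472690587005 ang 30.23775293828029 TCP [ 489.23 -423.69  251.76]
row [  0.02 -12.28   4.04 -35.24  -0.22   0.33] dist 129.29453208985893 ang 35.2373928061546 TCP [ 506.37 -426.74  258.97]
row [  0.03 -13.77   5.19 -40.24  -0.23   0.32] dist 147.1883771116686 ang 40.23711972591916 TCP [ 524.06 -429.9   264.64]
row [  0.03 -15.16   6.47 -45.24  -0.25   0.31] dist 164.80214815470643 ang 45.23690480843715 TCP [ 542.17 -433.12  268.72]
row [  0.04 -16.42   7.87 -50.24  -0.26   0.3 ] dist 182.1022852416188 ang 50.236730661580104 TCP [ 560.57 -436.4   271.18]
row [  0.04 -17.57   9.36 -55.24  -0.28   0.29] dist 199.05583669698353 ang 55.236586186957425 TCP [ 579.1 -439.7  272. ]
```

Emit:
arm_command(
  steps=[
    [0,0,0,0,0,0],
    [0,-0.9,0.1,-2.6,0,0],
    [0,-1.8,0.2,-5.2,0,0],
    [0,-2.7,0.3,-7.7,0,0],
    [0,-3.7,0.4,-10.2,0,0],
    [0,-4.6,0.6,-12.7,0,0],
    [0,-5.5,0.8,-15.2,0,0],
    [0,-5.5,0.8,-15.2,0,0],
  ],
)

```text
t: 18.17
eef_pos: [443.1, -415.5, 222.8]
tcp_rot: [-2.444, -0.008, -1.744]
ft_force: [-8.8, 3.4, 8.0]
opening: 0.185
```

```bash
python3 - <<'E'
from k import *
s=state();print(s["t"],s["joints"],s["opening"]*95,s["ft_force"],s["moment"])
for al in (36,32,28,24,20,16,12,8,4,0): delta(*wp(OW,26,al))
E
```

```text
18.1667 [-0.92  0.68  1.88  1.51  0.45 -0.56] 17.604347188440656 [-8.84  3.39  7.98] [0.41 0.81 0.11]
row [ 0.01 -1.37  0.11 -3.96 -0.25  0.41] dist 13.718808458422064 ang 3.9893912497104873 TCP [ 454.11 -417.44  230.75]
row [ 0.02 -2.87  0.27 -7.96 -0.27  0.4 ] dist 28.793497964264184 ang 7.974845291056475 TCP [ 466.41 -419.63  239.18]
row [  0.03  -4.35   0.53 -11.96  -0.28   0.39] dist 43.83783928435161 ang 11.969999357355974 TCP [ 479.27 -421.92  246.72]
row [  0.04  -5.81   0.89 -15.96  -0.3    0.38] dist 58.82987430654016 ang 15.967574132699596 TCP [ 492.61 -424.29  253.33]
row [  0.04  -7.25   1.36 -19.96  -0.31   0.37] dist 73.75066495086885 ang 19.966115645732216 TCP [ 506.37 -426.74  258.97]
row [  0.05  -8.65   1.92 -23.96  -0.32   0.36] dist 88.58181494733854 ang 23.96513998857098 TCP [ 520.48 -429.26  263.63]
row [  0.06 -10.     2.58 -27.96  -0.34   0.35] dist 103.30516304642455 ang 27.96444000408214 TCP [ 534.89 -431.82  267.28]
row [  0.07 -11.31   3.33 -31.96  -0.35   0.34] dist 117.90272565499193 ang 31.963912197574352 TCP [ 549.5  -434.43  269.9 ]
row [  0.07 -12.56   4.18 -35.96  -0.36   0.33] dist 132.35669277637757 ang 35.96349910611187 TCP [ 564.27 -437.06  271.47]
row [  0.08 -13.75   5.1  -39.96  -0.37   0.32] dist 146.6494394568057 ang 39.96316626679965 TCP [ 579.1 -439.7  272. ]
```

Emit:
arm_command(
  steps=[
    [0,-1.4,0.1,-4,0,0],
    [0,-2.9,0.3,-8,0,0],
    [0,-4.4,0.5,-12,0,0],
    [0,-5.8,0.9,-16,0,0],
    [0,-7.2,1.3,-20,0,0],
    [0,-8.6,1.9,-24,0,0],
    [0,-10,2.6,-28,0,0],
    [0,-11.3,3.3,-32,0,0],
    [0,-12.6,4.1,-36,0,0],
    [0,-13.7,5.1,-40,0,0],
    [0,-13.7,5.1,-40,0,0],
    [0,-13.7,5.1,-40,0,0],
  ],
)

```text
t: 19.17
eef_pos: [578.9, -439.3, 272.0]
tcp_rot: [-3.139, -0.006, -1.743]
ft_force: [0.1, 1.8, 12.9]
opening: 0.183
```

```bash
python3 - <<'E'
from k import *
s=state();print(s["t"],s["joints"],s["opening"]*95,s["ft_force"],s["moment"],s["tcp_rot"]);delta(*wp(OW,26,0))
E
```

```text
19.1667 [-0.74  0.77  1.4  -0.    0.97  1.01] 17.427616596212246 [ 0.05  1.8  12.89] [ 0.2   0.13 -0.03] [-3.14 -0.01 -1.74]
row [ 0.03 -0.02 -0.   -0.15 -0.37  0.21] dist 0.3960530420959136 ang 0.4483071754154753 TCP [ 579.1 -439.7  272. ]
```

Release, lift straight up and check the rib.

Emit:
arm_command(
  jaw=4.0,
  steps=[
    [0,0,0,0,0,0],
    [0,0,0,0,0,0],
    [0,0,0,0,0,0],
    [0,0,0,0,0,0],
    [0,0,0,0,0,0],
    [0,0,0,0,0,0],
    [0,0,0,0,0,0],
  ],
)

```text
t: 19.75
eef_pos: [578.0, -439.3, 270.3]
tcp_rot: [-3.141, -0.006, -1.745]
ft_force: [0.2, 0.7, -0.2]
opening: 0.422
```

Emit:
arm_command(
  steps=[
    [0,0,-1,0,0,0],
    [0,0,-3,0,0,0],
    [0,0,-6,0,0,0],
    [0,0,-10,0,0,0],
    [0,4,-13,0,0,0],
    [0,8,-15,0,0,0],
    [0,12,-15,0,0,0],
    [0,16,-15,0,0,0],
    [0,20,-15,0,0,0],
    [0,20,-15,0,0,0],
    [0,20,-15,0,0,0],
  ],
)

```text
t: 20.67
eef_pos: [379.4, -403.3, 421.9]
tcp_rot: [-3.14, -0.008, -1.747]
ft_force: [0.6, -0.8, 0.3]
opening: 0.415
```

```bash
python3 - <<'E'
from k import *
s=state();print(s["t"],s["opening"],s["eef_pos"])
si=read_camera("side")[:,:,::-1].copy();t=read_camera("top")[:,:,::-1].copy();m=camera_model("wrist");w=read_camera("wrist")[:,:,::-1].copy()
for n,i in (('s',si),('t',t),('w',w)):cv2.imwrite(f"pics/{n}10.png",i)
O=np.r_[OW,56.];T=camera_model("top");S=camera_model("side")
for n in (-.4,-.2,0,.2,.4):
    p=O+34*(np.sin(n)*lx+[0,0,np.cos(n)]);print(n,'top',proj(T,p),'side',proj(S,p),'wrist',proj(m,p))
b=np.zeros((600,800,3),np.uint8)
b[:400,:400]=crop(t,335,125,100,100,4);b[:400,400:]=crop(si,340,180,100,100,4)
b[400:,:250]=crop(t,435,165,50,40,5);b[400:,270:520]=crop(si,400,265,50,40,5)
u,v=map(int,proj(m,O+[0,0,34]));print(u,v)
if 30<u<530 and 20<v<400:b[400:,540:790]=crop(w,u-25,v-20,50,40,5)
cv2.imwrite("pics/c10.png",b)
E
```

```text
20.6667 0.4146006654879215 [ 379.41 -403.27  421.95]
-0.4 top [457.29 197.7 ] side [425.5  291.27] wrist [281.13 -16.39]
-0.2 top [457.91 194.96] side [427.68 289.38] wrist [281.15 -26.22]
0 top [458.37 192.24] side [429.81 287.8 ] wrist [281.17 -35.87]
0.2 top [458.64 189.67] side [431.8  286.59] wrist [281.17 -44.82]
0.4 top [458.71 187.34] side [433.58 285.8 ] wrist [281.16 -52.57]
281 -35
```

View pics/c10.png

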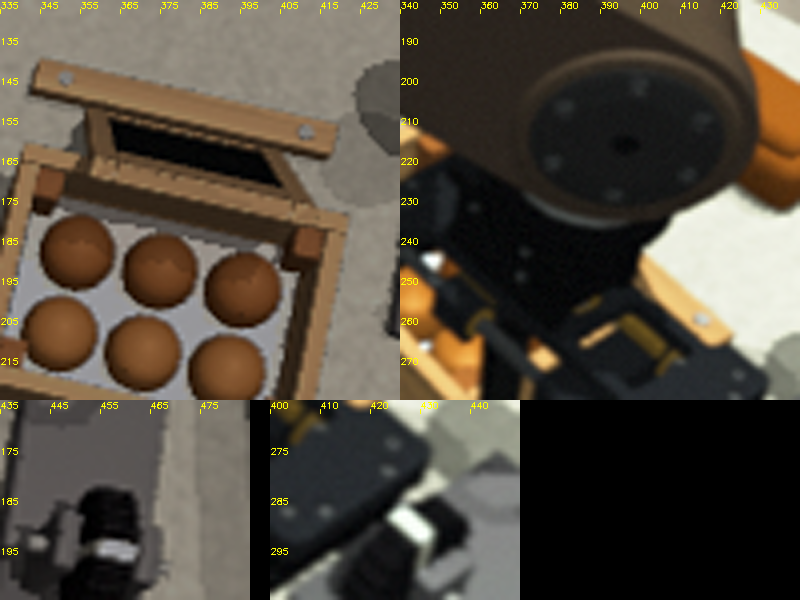

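```bash
python3 - <<'E'
from k import *
T=camera_model("top");S=camera_model("side");O=np.r_[OW,56.]
pts={}
for n,m,(x,y,w,h),f in (("top",T,(450,185,18,20),"t10"),("side",S,(418,280,18,18),"s10"),("top",T,(448,197,18,14),"t7"),("side",S,(410,288,20,14),"s7")):
    g=cv2.cvtColor(cv2.imread(f"pics/{f}.png"),cv2.COLOR_BGR2GRAY)[y:y+h,x:x+w].astype(float)
    th=(g.max()+np.median(g))/2;k=(g>th)
    k=cv2.connectedComponents(k.astype(np.uint8))[1]; l=k[np.unravel_index(g.argmax(),g.shape)];k=k==l
    yy,xx=np.nonzero(k);c=(x+xx.mean(),y+yy.mean())
    A=np.linspace(-1.4,1.2,1301);d=[np.linalg.norm(proj(m,O+34*(np.sin(a)*lx+[0,0,np.cos(a)]))-c) for a in A];i=int(np.argmin(d))
    print(f,c,k.sum(),g.max(),'angle',A[i],'miss px',d[i])
    pts[f]=(m,c)
for a,b in (("t10","s10"),("t7","s7")):
    p,e=tri(*pts[a],*pts[b]);d=p-O;print(a,p,e,d@lx,d@ly,d[2],'ang',np.arctan2(d@lx,d[2]))
E
```

```text
t10 (np.float64(458.10714285714283), np.float64(194.39285714285714)) 28 162.0 angle -0.15800000000000014 miss px 0.08479165434424851
s10 (np.float64(429.1774193548387), np.float64(286.66129032258067)) 62 252.0 angle 0.007999999999999785 miss px 1.2978350812506203
t7 (np.float64(461.3333333333333), np.float64(204.11111111111111)) 9 56.0 angle -0.74 miss px 5.779653975939422
s7 (np.float64(411.8), np.float64(292.0)) 45 227.0 angle -0.986 miss px 9.774872318358229
t10 [ 573.38 -437.81   97.  ] 3.750470046119385 -5.963166067841785 0.8562162745767582 40.99715812481378 ang -0.14444021846127078
t7 [ 535.06 -429.28  112.6 ] 23.10655924456166 -45.18212710004652 2.5378786811526273 56.595365010070964 ang -0.6737255897048522
```

```bash
python3 - <<'E'
from k import *
delta(*wp(OW,140,9)); print(ik(*wp(OW,140,9),state()["joints"]))
E
```

```text
row [  0.08 -14.86   3.91   8.92  -0.41   0.16] dist 153.65057312831152 ang 8.934309026023703 TCP [ 528.28 -430.65  381.94]
(array([-0.79,  0.58,  1.46,  0.11,  0.97,  0.9 ]), np.float64(1.326300088220995e-15))
```

Emit:
arm_command(
  steps=[
    [0,-4,1,2,0,0],
    [0,-8,2,5,0,0],
    [0.1,-12,3,9,-0.4,0.2],
    [0.1,-14.9,3.9,9,-0.4,0.2],
    [0.1,-14.9,3.9,9,-0.4,0.2],
    [0.1,-14.9,3.9,9,-0.4,0.2],
  ],
)

```text
t: 21.32
eef_pos: [530.0, -430.2, 379.4]
tcp_rot: [-2.986, 0.002, -1.745]
ft_force: [-0.5, 0.8, 0.3]
opening: 0.42
```

```bash
python3 - <<'E'
from k import *
delta(*wp(OW,26,9))
m=camera_model("wrist");im=read_camera("wrist")[:,:,::-1].copy();cv2.imwrite("pics/w11.png",im)
O=np.r_[OW,56.]
for a in (-.2,0,.2):print(a,proj(m,O+34*(np.sin(a)*lx+[0,0,np.cos(a)])))
for n,p in (('cheek+',O+20*ly+[0,0,18]),('cheek-',O-20*ly+[0,0,18]),('near ext',O-34*lx),('far',O+32*lx+[0,0,10])): print(n,proj(m,p))
u,v=map(int,proj(m,O+[0,0,34]));g=cv2.cvtColor(im,cv2.COLOR_BGR2GRAY)
print('     ',' '.join('%3d'%x for x in range(u-33,u+34,3)))
for y in range(v-36,v+34,2):
    if 0<=y<420:print(y,' '.join('%3d'%x for x in g[y,u-33:u+34:3]))
E
```

```text
row [ 0.1   0.1  11.12  0.1   0.13  0.09] dist 111.2240136127748 ang 0.18116147037654212 TCP [ 545.83 -433.77  269.34]
-0.2 [284.72 210.29]
0 [284.74 202.57]
0.2 [284.76 194.72]
cheek+ [262.71 201.41]
cheek- [306.5  201.47]
near ext [284.38 235.01]
far [284.61 166.55]
      251 254 257 260 263 266 269 272 275 278 281 284 287 290 293 296 299 302 305 308 311 314 317
166 119 168 169 169 170 171 172 123  85  74  78  79  78 130 156 175 175 175 176 176 176 175 139
168 123 168 170 169 170 171 171 104  39  48  56  56  54  53  97 175 175 176 176 176 176 175 140
170 124 168 169 170 170 171 166 104  28  27  28  27  27  27  62 175 176 176 176 177 177 175 142
172 113 168 169 170 171 171 155 104  29  31  29  31  30  31  62 175 176 176 177 177 177 175 146
174 102 169 170 171 171 171 155 103  25  26  25  24  26  24  61 169 161 176 176 177 178 174 146
176  83 150 170 171 171 172 151  98  28  28  26  27  27  27  39 104 131 176 177 177 177 174 117
178  82 101 126 171 162 168  92  81  49  55  54  53  53  54  53 104 132 176 176 177 177 167  97
180  82 101 101 103 120 141  80  81  27  28  25  20  25  25  
[... 1926 characters left out ...]
 101 101 101 101 101  97 115
222  69  80  80  92  80  80  81  80  19  19  19  19  19  18  30  86  99 100 100 100 100  96 123
224 101  69  71  79  69  68  68  68  18  18  19  19  18  19  34  82  82  83  83  82  82  83 151
226 139 139 144 126 126 123 120 118  19  19  20  19  19  19  55 111 127 129 115 121 128 145 156
228 160 158 160 137 137 134 133 132  22  22  23  24  22  23  65 157 158 152 155 152 152 156 155
230 158 160 159 155 133 133 128 129  16  17  19  18  17  18  83 157 155 152 172 182 153 157 150
232 160 159 158 150 129 129 126 127  20  22  23  22  23  25  93 155 155 159 236 231 154 159 148
234 161 160 158 151 127 124 124 129  19  20  21  21  20  20  96 154 158 200 239 238 161 157 145
```

Emit:
arm_command(
  steps=[
    [0.1,0.1,4,0,0,0],
    [0.1,0.1,7,0,0,0],
    [0.1,0.1,9.5,0,0,0],
    [0.1,0.1,11.1,0,0,0],
    [0.1,0.1,11.1,0,0,0],
    [0.1,0.1,11.1,0,0,0],
  ],
)

```text
t: 21.87
eef_pos: [543.5, -434.6, 271.9]
tcp_rot: [-2.985, 0.001, -1.748]
ft_force: [0.1, -0.8, 1.3]
opening: 0.422
```

```bash
python3 - <<'E'
from k import *
print(state()["ft_force"]);delta(*wp(OW,26,12))
E
```

```text
[ 0.1  -0.79  1.28]
row [-0.12  0.95  0.32  3.01  0.04 -0.07] dist 10.131815774260932 ang 3.015609753252315 TCP [ 534.89 -431.82  267.28]
```

Emit:
arm_command(
  steps=[
    [-0.1,0.9,0,3,0,0],
    [-0.1,0.9,0.3,3,0,0],
    [-0.1,0.9,0.3,3,0,0],
  ],
)

```text
t: 22.12
eef_pos: [535.4, -432.2, 268.8]
tcp_rot: [-2.931, -0.0, -1.749]
ft_force: [-0.3, -1.2, 0.5]
opening: 0.419
```

Emit:
arm_command(
  jaw=0,
  steps=[
    [0,0,0,0,0,0],
    [0,0,0,0,0,0],
    [0,0,0,0,0,0],
    [0,0,0,0,0,0],
    [0,0,0,0,0,0],
    [0,0,0,0,0,0],
    [0,0,0,0,0,0],
    [0,0,0,0,0,0],
    [0,0,0,0,0,0],
  ],
)

```text
t: 22.87
eef_pos: [535.6, -432.4, 267.6]
tcp_rot: [-2.931, -0.001, -1.748]
ft_force: [-1.0, -5.1, 1.4]
opening: 0.187
```

```bash
python3 - <<'E'
from k import *
s=state();print(s["ft_force"],s["opening"]*95)
for a in (9,6,3,0,-1):delta(*wp(OW,26,a))
E
```

```text
[-1.03 -5.05  1.43] 17.75933602093715
row [-0.05 -1.04  0.04 -3.07 -0.04 -0.06] dist 10.43998962412945 ang 3.0722902110908974 TCP [ 545.83 -433.77  269.34]
row [-0.05 -2.17  0.13 -6.07 -0.04 -0.06] dist 21.738746628593567 ang 6.0718405590836815 TCP [ 556.87 -435.74  270.82]
row [-0.05 -3.29  0.28 -9.07 -0.04 -0.06] dist 33.02686311555974 ang 9.071688147862762 TCP [ 567.97 -437.72  271.7 ]
row [ -0.05  -4.4    0.49 -12.07  -0.04  -0.06] dist 44.293348093610234 ang 12.071611382456082 TCP [ 579.1 -439.7  272. ]
row [ -0.05  -4.77   0.57 -13.07  -0.04  -0.06] dist 48.04257890231799 ang 13.071593602348464 TCP [ 582.81 -440.36  271.97]
```

Emit:
arm_command(
  steps=[
    [0,-1,0,-3,0,0],
    [0,-2.1,0.1,-6,0,0],
    [0,-3.2,0.2,-9,0,0],
    [0,-4.4,0.4,-12,0,0],
    [0,-4.7,0.5,-13,0,0],
    [0,-4.7,0.5,-13,0,0],
    [0,-4.7,0.5,-13,0,0],
  ],
)

```text
t: 23.45
eef_pos: [582.3, -440.8, 272.2]
tcp_rot: [3.126, -0.001, -1.748]
ft_force: [1.4, -6.7, -0.4]
opening: 0.185
```

Emit:
arm_command(
  jaw=4.0,
  steps=[
    [0,0,0,0,0,0],
    [0,0,0,0,0,0],
    [0,0,0,0,0,0],
    [0,0,0,0,0,0],
    [0,0,0,0,0,0],
    [0,0,0,0,0,0],
    [0,0,0,0,0,0],
  ],
)

```text
t: 24.03
eef_pos: [581.9, -440.2, 272.2]
tcp_rot: [3.124, 0.001, -1.748]
ft_force: [-0.4, -0.9, -1.2]
opening: 0.42
```

Emit:
arm_command(
  steps=[
    [0,0,-1,0,0,0],
    [0,0,-4,0,0,0],
    [0,0,-8,0,0,0],
    [0,3,-11,5,0,0],
    [0,5,-11,10,0,0],
    [0,5,-11,10,0,0],
    [0,5,-11,10,0,0],
  ],
)

```text
t: 24.62
eef_pos: [533.8, -431.8, 384.6]
tcp_rot: [-2.984, -0.0, -1.749]
ft_force: [0.3, 0.4, -0.4]
opening: 0.422
```

```bash
python3 - <<'E'
from k import *
print(state()["t"],state()["ft_force"],state()["opening"])
m=camera_model("wrist");im=read_camera("wrist")[:,:,::-1].copy();cv2.imwrite("pics/w12.png",im)
cv2.imwrite("pics/t12.png",read_camera("top")[:,:,::-1])
O=np.r_[OW,56.]
for a in (-.2,0,.2):print(a,proj(m,O+34*(np.sin(a)*lx+[0,0,np.cos(a)])))
for n,p in (('cheek+',O+20*ly+[0,0,18]),('cheek-',O-20*ly+[0,0,18])): print(n,proj(m,p))
u,v=map(int,proj(m,O+[0,0,34]));g=cv2.cvtColor(im,cv2.COLOR_BGR2GRAY)
for y in range(max(0,v-26),min(420,v+26),2): print(y,' '.join('%3d'%x for x in g[y,u-33:u+34:3]))
a,b=cv2.imread("pics/t10.png"),cv2.imread("pics/t12.png")
for n,(x,y,w,h) in (('board',(350,145,70,30)),('bottles',(285,150,45,75)),('cup',(120,170,45,45))):
    print(n,cv2.absdiff(a[y:y+h,x:x+w],b[y:y+h,x:x+w]).mean(),cv2.absdiff(cv2.imread("pics/top0.png")[y:y+h,x:x+w],b[y:y+h,x:x+w]).mean())
E
```

```text
24.6167 [ 0.3   0.42 -0.36] 0.4218244142491318
-0.2 [282.69 214.99]
0 [282.68 207.44]
0.2 [282.66 199.75]
cheek+ [261.14 206.16]
cheek- [304.09 206.06]
181  72 102 100 102 121 102  81  94  26  28  27  20  19  18  49 104 104 104 133 104 104 101 116
183  73 101 101 102 102  96  81  81  26  26  23  20  19  20  49 104 104 103 103 104 104 101 115
185  72 101 101 102 102  81  81  81  30  31  32  20  20  21  37 104 104 104 103 104 103 101 113
187  72 101 101 102 102  81  81  81  18  19  28  19  17  18  40 104 104 104 103 103 103 100 114
189  71 102 101 101  90  73  74  81  19  19  20  20  20  20  41 104  93  90  95 103 103 100 115
191  70 101  95  72  66  63  50  81  20  22  21  21  21  21  39  97  51  65  66  78 101 100 115
193  69 101  71  90  97  96  51  81  23  22  22  23  22  21  39  90  58  91  97  98  87 100 114
195  69 101  73  96 104 102  52  81  24  25  25  26  26  25  34  73  61  97 103 106  82  99 111
197  72  96  70  96 104 102  52  81  21  20  22  22  21  22  32  72  61  98 103 105  82  98 114
199  76  81  72  96 104 101  52  80  29  30  30  29  27  30  40  72  61  98 104 104 
[... 973 characters left out ...]
21  71  81  76  77  77  76  81  81  17  17  20  19  17  21  34  80  77  73  75  77  95  96 124
223  71  81  81  81  81  81  81  81  20  21  20  19  20  20  36  80 100 101 101 100 100  95 126
225  77  81  81  88  81  81  80  81  18  18  19  21  18  19  40  87 101 101 100 101 101  95 130
227 113  74  72  79  72  72  71  72  27  31  30  31  30  32  37  86  86  81  86  86  87  83 154
229 150 117 115 101 101 100  97  98  17  18  18  17  17  18  52  97 114 110  96 109 110 134 156
231 159 159 159 158 137 134 132 132  17  19  20  18  18  17  83 157 159 153 233 230 152 156 155
board 6.765873015873016 39.2015873015873
bottles 27.068345679012346 32.52108641975309
cup 8.325925925925926 30.75456790123457
```

```bash
python3 - <<'E'
from k import *
a=cv2.imread("pics/top0.png",0)
for f in ("t7","t12"):
    b=cv2.imread(f"pics/{f}.png",0)
    for n,(x,y,w,h) in (('bottleA',(303,158,26,30)),('bottleB',(290,192,28,26)),('cup',(122,174,34,36))):
        r=cv2.matchTemplate(b[y-15:y+h+15,x-15:x+w+15],a[y:y+h,x:x+w],cv2.TM_CCOEFF_NORMED);i=cv2.minMaxLoc(r);print(f,n,round(i[1],2),np.array(i[3])-15)
a,b=[cv2.imread(f"pics/{f}.png",0)[145:175,352:405] for f in ("t10","t12")]
print('board shift',cv2.phaseCorrelate(a.astype(np.float32),b.astype(np.float32)))
job_done();print(state()["t"])
E
```

```text
t7 bottleA 1.0 [0 0]
t7 bottleB 1.0 [0 0]
t7 cup 1.0 [0 0]
t12 bottleA 0.85 [0 0]
t12 bottleB 0.51 [14 11]
t12 cup 1.0 [0 0]
board shift ((0.012978456890980539, -0.0019007957818200083), 0.9873357449048831)
the job is handed in; nothing more can be done
the job is handed in; nothing more can be done
```

The menu board is leaning on the crate, the lamp's index rib points straight up, and the job was handed in at about 25 s of the 61 s allowed. No verdict is reported on hand-in.

**Board:** I drew it out along the slope, set its foot against the crate side of the batten and tilted it back. I then let it go, and the wrist force dropped to about zero. Just before release the arm pose put the foot about 5 mm to the crate side of the batten and under 1 mm off its middle (it may sit up to about 6 mm off to the side in the grip), leaning 27.5°. The board did not move in the top view after release.

**Lamp wheel:** I turned it in two pinched strokes. After the first, the wrist camera showed the rib at about -0.185 rad, just inside the 0.2 limit, so I did a second short stroke. The last close check put it within about 0.05 rad of straight up.

**Bottles and cup:** With the board placed, the top camera showed all three exactly where they started. In the final top picture the cup and the first bottle still match. The second bottle's match failed (0.51), most likely because the arm was in the way, so its final position was not re-checked. No move after the board was placed went near it.

**Disagreements:**
- My first approach to the board stopped at wrist joint limits, so I gripped with the hand turned 30° in the board's plane and reversed.
- My measured crate-to-batten gap was about 68.5 mm, just over the stated 52 to 68.
- A side-camera reading of the rib after the first stroke gave about 0 rad. It was spoiled by background, so I relied on the wrist camera.

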